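# Tidy the scribe's desk: hang the ruling plates, stow the pens

## Task

Clear the scribe's desk: hang every aluminium ruling plate by its keyhole on a screw of its own on the sloping board, hanging straight and slid fully down so that it is locked under the screw head. Lay every wooden penholder in a groove of its own in the pen tray and push it gently, point first, under the bridge until its point meets the cork stop, without shoving the stop along. Do not knock over the ink jar.

Things in the scene. Friction and masses are not known exactly. Their poses are not given: they have to be found in the camera images.
- board: Sloping wooden board fixed to the table, 300 mm wide (y). Origin on the table, midway along the width, 75 mm behind the front edge; x level from front edge to back, z up. The slope starts at x = -75, z = 20 mm and rises at 40 degrees for 185 mm: up-slope direction (cos 40, 0, sin 40 deg), outward normal (-sin 40, 0, cos 40). Three screws, 95 mm apart, any plate on any screw.
- screw1 (a point): Where the axis of a steel screw (+y one of three) meets the board's surface, 135 mm up the slope from the front edge; axes as the board's. The screw stands square to the slope: shank 8 mm thick, round head 16 mm wide, the head's underside 7.5 mm and its top 11.5 mm off the board. A 4 mm high batten, 30 to 38 mm up the slope, ends 4 mm below the hung plates to keep them straight.
- screw2 (a point): Where the axis of a steel screw (middle one of three) meets the board's surface, 135 mm up the slope from the front edge; axes as the board's. The screw stands square to the slope: shank 8 mm thick, round head 16 mm wide, the head's underside 7.5 mm and its top 11.5 mm off the board. A 4 mm high batten, 30 to 38 mm up the slope, ends 4 mm below the hung plates to keep them straight.
- screw3 (a point): Where the axis of a steel screw (-y one of three) meets the board's surface, 135 mm up the slope from the front edge; axes as the board's. The screw stands square to the slope: shank 8 mm thick, round head 16 mm wide, the head's underside 7.5 mm and its top 11.5 mm off the board. A 4 mm high batten, 30 to 38 mm up the slope, ends 4 mm below the hung plates to keep them straight.
- plate1: Aluminium ruling plate, 110 (x) x 60 (y) x 5 mm (z), 0.11 kg, on the table, grip up; may be absent. Origin: centre of its back face (underside). +x is its top when hung, z out of its front. A dark wooden grip block, 36 (x) x 14 (y) x 25 mm high, stands on the front at x = -22 mm, y = 0 (its top 30 mm above the back face). Keyhole: see its entry and slot points.
- plate1_entry (a point): Centre of the keyhole's 24 mm square entry opening, in plate1's back face: (14, 0, 0) mm in its frame. From there an 11 mm wide slot runs on towards the plate's +x and is closed at x = 43.5 mm.
- plate1_slot (a point): Point in plate1's back face, (38, 0, 0) mm in its frame: where the screw's axis is when the plate, put on by its entry, has slid its 24 mm fully down the slope; this point then lies within a few mm of the screw's point. Let go on the slope, the plate tends to slide down by itself.
- plate2: Aluminium ruling plate, 110 (x) x 60 (y) x 5 mm (z), 0.11 kg, on the table, grip up; may be absent. Origin: centre of its back face (underside). +x is its top when hung, z out of its front. A dark wooden grip block, 36 (x) x 14 (y) x 25 mm high, stands on the front at x = -22 mm, y = 0 (its top 30 mm above the back face). Keyhole: see its entry and slot points.
- plate2_entry (a point): Centre of the keyhole's 24 mm square entry opening, in plate2's back face: (14, 0, 0) mm in its frame. From there an 11 mm wide slot runs on towards the plate's +x and is closed at x = 43.5 mm.
- plate2_slot (a point): Point in plate2's back face, (38, 0, 0) mm in its frame: where the screw's axis is when the plate, put on by its entry, has slid its 24 mm fully down the slope; this point then lies within a few mm of the screw's point. Let go on the slope, the plate tends to slide down by itself.
- plate3: Aluminium ruling plate, 110 (x) x 60 (y) x 5 mm (z), 0.11 kg, on the table, grip up; may be absent. Origin: centre of its back face (underside). +x is its top when hung, z out of its front. A dark wooden grip block, 36 (x) x 14 (y) x 25 mm high, stands on the front at x = -22 mm, y = 0 (its top 30 mm above the back face). Keyhole: see its entry and slot points.
- plate3_entry (a point): Centre of the keyhole's 24 mm square entry opening, in plate3's back face: (14, 0, 0) mm in its frame. From there an 11 mm wide slot runs on towards the plate's +x and is closed at x = 43.5 mm.
- plate3_slot (a point): Point in plate3's back face, (38, 0, 0) mm in its frame: where the screw's axis is when the plate, put on by its entry, has slid its 24 mm fully down the slope; this point then lies within a few mm of the screw's point. Let go on the slope, the plate tends to slide down by itself.
- tray: Grey pen tray fixed to the table, x from -135 to +145 mm, 100 mm wide, 21 mm high. Origin on the table midway across; x along the grooves towards the stops, z up. Two 90 degree V-grooves along x at y = +30 and -30 mm, bottoms 12 mm up, 18 mm wide at the top. A steel bridge crosses both at x = 30 to 50 mm, underside 40 and top 46 mm up, on 8 mm wide posts at y = -46, 0, 46 mm.
- groove1 (a point): Place for the middle of a pen's axis when the pen is laid in the groove at y = +30 mm, wholly before the bridge with its point 8 mm short of it: (-53, 30, 24.7) mm in the tray's frame, with the tray's axes. The lying pen's top is 34 mm above the table, so it passes under the bridge. It slides in the groove at under 1 N.
- stop1_face (a point): Cork stop in the groove at y = +30 mm, beyond the bridge: the middle of its face, which looks to the tray's -x, at the height of a pen's axis. The face starts anywhere from x = 70 to 100 mm in the tray's frame. The stop (24 x 17 x 22 mm) is held by friction only and slides away under about 7 N.
- groove2 (a point): Place for the middle of a pen's axis when the pen is laid in the groove at y = -30 mm, wholly before the bridge with its point 8 mm short of it: (-53, -30, 24.7) mm in the tray's frame, with the tray's axes. The lying pen's top is 34 mm above the table, so it passes under the bridge. It slides in the groove at under 1 N.
- stop2_face (a point): Cork stop in the groove at y = -30 mm, beyond the bridge: the middle of its face, which looks to the tray's -x, at the height of a pen's axis. The face starts anywhere from x = 70 to 100 mm in the tray's frame. The stop (24 x 17 x 22 mm) is held by friction only and slides away under about 7 N.
- pen1: Thick eight-sided light wooden penholder, 18 mm across flats, 150 mm long, 0.05 kg, with a tapering brass point; on the table. Origin: middle of its length, on its axis (9 mm above the table); +x towards the point, which takes up the last 25 mm and ends blunt, 7 mm wide. Either pen fits either groove.
- pen1_point (a point): The end of pen1's brass point, on its axis: (75, 0, 0) mm in its frame.
- pen2: Thick eight-sided light wooden penholder, 18 mm across flats, 150 mm long, 0.05 kg, with a tapering brass point; on the table. Origin: middle of its length, on its axis (9 mm above the table); +x towards the point, which takes up the last 25 mm and ends blunt, 7 mm wide. Either pen fits either groove.
- pen2_point (a point): The end of pen2's brass point, on its axis: (75, 0, 0) mm in its frame.
- ink_jar: Black ink jar, green lid, 64 mm wide, 85 mm high, standing; origin centre of its foot. Bystander.

How it is judged:
By the outcome, as a careful person would: the job done as asked, in the order asked, and still so for the second after the job is handed in, with the robot touching nothing.
Of plate1, plate2, plate3 only 2 to 3 are there at a start; the rules pass over those that are not, and their reading is None.
At some moment in a run one of plate1, plate2, plate3 may be knocked a few centimetres aside while the robot is not near it.
It also fails if it takes over 210 s, if anything falls off the work surface, if the arm or the gripper's body presses on something with over 40 N, if the wrist force passes 120 N, or if a joint passes its speed limit or range.

## Robot

A 6-joint arm with a two-finger parallel gripper is mounted at the origin on the work surface. World frame = base frame: x ahead of the robot, y to its left, z up, the work surface at z = 0. Lengths are in m, angles in degrees, forces in N, time in s.
With the tool pointing down it reaches from about 0.375 to 0.9 m from the base axis. Payload 3.1 kg.
Tool frame: the origin (TCP) lies on the centre line of the jaws, within the pads' length; the fingertips stand finger_overhang ahead of it and the grasp point (between the pads) lies 5 mm behind it (finger_overhang is the distance from the TCP to the fingertips, in m); z points along the fingers, y is the line along which they close (so a half turn about z gives the same grasp; the last joint's range is limited). The gripper opens to 87 mm and grips with 3 to 60 N. Pads are 19 mm wide; open, the fingers measure 117 mm over their backs; the gripper's body (75 mm by 190 mm) begins 51 mm behind the grasp point.
Start: joints at [-10.227, 30.224, 82.088, -0, 67.689, -10.227], TCP at [0.625, 0, 0.237] pointing down, gripper open.
Joint ranges: [-176.69, 176.69], [-43.24, 126.21], [12.49, 139.97], [-82, 262], [0, 151.66], [-163.58, 163.58]. Speed limits (degrees/s): [159.86, 159.86, 180, 180, 180, 180].

## Interface

Orientations are given as a 3x3 rotation matrix whose columns are the frame's x, y, z axes.
In Python, from rig import read_state, capture, calibration, hand_in, finger_overhang gives the robot as it stands.
- The arm moves only by the tool send_rows, never from a script. Its argument "plan" is a list of rows, each a list of 5 numbers: the closure in counts, from 0 (fully open) to 255 (shut), then the shift along the tool's x, y, z in m, then the turn about the tool's z in rad. A call has 1 to 20 rows; each row shifts and turns the commanded pose from where the row before left it, along the tool's axes as they then stand; what a row does not reach is not made up. A row lasts 1/12 s, in which the tool goes at most 41.7 mm and 7.16 degrees, less where a joint would pass 70% of its speed; a pose out of reach is approached as far as the arm can. A call is refused whole if a number of a shift passes 0.0417 or a number of a turn 0.125, either way. A call with a gripper value outside its range is refused whole. The fingers move at their own pace and stop on an object; the grip force is fixed at half the most. Time passes only in rows, so rows that do not move let the fingers close. It gives the time, the measured TCP pose, the force, the opening and the grip force at its end, in the units of the state.
- read_state(): the state, without advancing time (a new reading comes with each control period).
- capture(name): name is "scene" or "side" or "wrist"; returns (picture, depth): 400x640x3 uint8, blue, green, red; 400x640 float32, m along the optical axis (not along the pixel's ray), 0 where there is no reading.
- calibration(name): a dict with "fx", "fy", "cx", "cy" (pixels), "xyz" and "rotation" of the camera in the world. Camera axes: x right, y down, z forward; pixel columns grow to the right and rows downward; lengths in m; the calibration is good to about 2 mm. A picture is of the moment at which its call begins: read the wrist's pose just before it. calibration takes no time and is no camera call; for the wrist camera it gives the pose at the moment of the call.
- hand_in(): hands the job in; it is judged then, once.
The state is a dict: "time_s": time; "joint_positions": joint angles; "qvel": joint speeds; "tau": joint torques, N m; "position": TCP position; "tcp_rot": TCP orientation; "force": force on the tool from outside, world axes, zero at the start; "moment": the same for the moment, N m; "opening": opening from 0.0 (shut) to 1.0 (fully open); "grasp_force": force on a finger pad.
Only numpy, scipy, OpenCV 4.12 (cv2) and the standard library are available. Lean on these libraries where they do the work, as an engineer would, in place of code of your own. Each camera call takes 0.05 s, during which the arm holds its last target. There are 200 camera calls.

## Working session

There is one attempt and no reset: what is moved stays moved. The work goes in short steps, Python scripts to look and compute and a tool call to move; the robot and the scene stay as the last step left them, time stands still between calls to the robot, and variables do not carry over. Pictures are saved under pics/ and viewed, at most 14 in all, crops included, and the job is handed in when it is done.

Besides the shell and the picture viewer there is one more tool, called after ">>>" as name(argument=value, ...) on one line, values as JSON. send_rows: Moves the arm, as the interface text tells. Its arguments: {"type":"object","properties":{"plan":{"type":"array","items":{"type":"array","items":{"type":"number"}}}},"required":["plan"]}

```bash
ls; mkdir -p pics; python3 - <<'E'
from rig import *
import cv2,numpy as np
print(read_state()); print(finger_overhang)
for n in("scene","side"):
    p,d=capture(n); cv2.imwrite(f"pics/{n}0.png",p); np.save(f"pics/{n}0.npy",d); print(n,calibration(n))
E
```

```text
pics
{'time_s': 0.0, 'joint_positions': array([-1.02273015e+01,  3.02790346e+01,  8.21567133e+01, -6.09115501e-04,
        6.76863252e+01, -1.02262623e+01]), 'qvel': array([ 0.01027162, -0.0015311 , -0.02258974, -0.05701975, -0.00392127,
        0.07570022]), 'tau': array([-5.45745443e-04, -4.40045428e+01, -1.76593530e+01,  6.32597599e-02,
        5.83207863e-02, -1.53719384e-04]), 'position': array([6.24307456e-01, 1.51447471e-04, 2.35569025e-01]), 'tcp_rot': array([[ 1.44765025e-05,  9.99997798e-01, -2.09847028e-03],
       [ 9.99999932e-01, -1.37030083e-05,  3.68612982e-04],
       [ 3.68583415e-04, -2.09847547e-03, -9.99997730e-01]]), 'force': array([-0.14520404, -0.23459638, -0.21548528]), 'moment': array([-0.03646575,  0.04630546,  0.01424482]), 'grasp_force': 0.0, 'opening': 1.002434801259188}
0.014
scene {'fx': 445.71126040236703, 'fy': 445.71126040236703, 'cx': 322.49321135304183, 'cy': 200.1816316301841, 'xyz': array([1.15225672, 0.57546357, 0.86030854]), 'rotation': array([[-0.69081789,  0.52241111, -0.49985726],
       [ 0.72284996,  0.48363854, -0.49353996],
       [-0.01608052, -0.70226803, -0.71173101]])}
side {'fx': 461.77555752414617, 'fy': 461.77555752414617, 'cx': 316.4889431657268, 'cy': 201.05155474011696, 'xyz': array([ 0.3627446 , -0.76864522,  0.63250285]), 'rotation': array([[ 0.96373504, -0.13726686,  0.22885056],
       [-0.26663211, -0.53080478,  0.80445858],
       [ 0.01104947, -0.83630383, -0.54815492]])}
```

View pics/scene0.png

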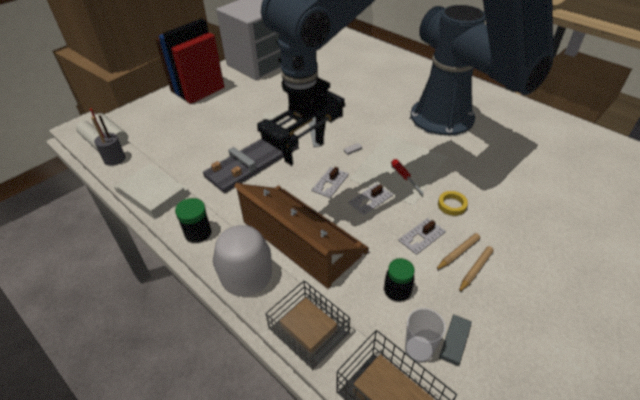

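View pics/side0.png

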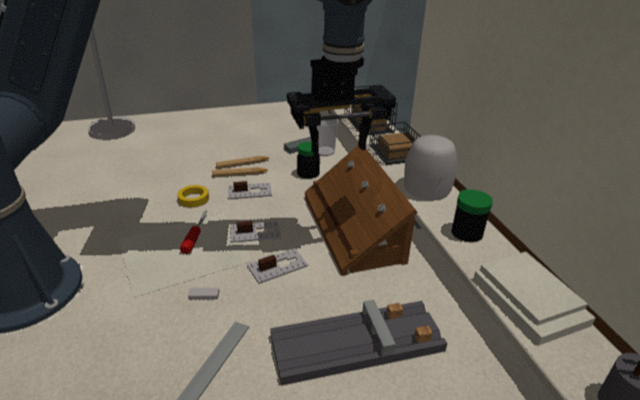

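```bash
cat > h.py <<'E'
from rig import *
import cv2,numpy as np
np.set_printoptions(precision=4,suppress=True)
def ray(c,u,v):
    return c["rotation"]@np.array([(u-c["cx"])/c["fx"],(v-c["cy"])/c["fy"],1.])
def onz(c,u,v,z=0.):
    r=ray(c,u,v); return c["xyz"]+r*(z-c["xyz"][2])/r[2]
def cloud(c,d):
    v,u=np.mgrid[:d.shape[0],:d.shape[1]]
    P=np.stack([(u-c["cx"])/c["fx"]*d,(v-c["cy"])/c["fy"]*d,d],-1)
    return P@c["rotation"].T+c["xyz"]
def snap(n,f=None):
    c=calibration(n);p,d=capture(n)
    if f: cv2.imwrite(f"pics/{f}.png",p)
    return c,p,d,cloud(c,d)
E
python3 - <<'E'
from h import *
pts={"scene":[("grip",334,173,.03),("grip",376,189,.03),("grip",429,227,.03),("penA tail",478,237,.009),("penA pt",440,266,.009),("penB tail",491,250,.009),("penB pt",462,287,.009),("scr",266,190,0),("scr",294,211,0),("scr",323,234,0),("trayc",244,156,.046),("jar",401,266,.085)],
"side":[("grip",267,262,.03),("grip",245,226,.03),("grip",240,186,.03),("penA pt",268,159,.009),("penA t",216,164,.009),("penB pt",266,172,.009),("penB t",213,174,.009),("scr",350,162,0),("scr",364,184,0),("scr",380,208,0),("bridge",379,327,.046),("stop",396,310,.03),("stop",424,334,.03),("tray",273,345,.02),("tray",279,378,.02),("tray",445,350,.02),("tray",432,305,.02)]}
for n,l in pts.items():
    c=calibration(n); W=cloud(c,np.load(f"pics/{n}0.npy"))
    for k,u,v,z in l: print(n,k,W[v,u],onz(c,u,v,z))
snap("wrist","w0")
E
```

```text
scene grip [ 0.4718 -0.049   0.0316] [ 0.4705 -0.0502  0.03  ]
scene grip [0.4431 0.0769 0.0319] [0.4414 0.0758 0.03  ]
scene grip [0.4603 0.2569 0.0326] [0.4582 0.2559 0.03  ]
scene penA tail [0.3926 0.3562 0.0161] [0.3862 0.3543 0.009 ]
scene penA pt [0.526  0.3357 0.0116] [0.5241 0.335  0.009 ]
scene penB tail [0.4105 0.4    0.0197] [0.4011 0.3978 0.009 ]
scene penB pt [0.5439 0.4041 0.0151] [0.5396 0.4028 0.009 ]
scene scr [ 0.6947 -0.0676  0.1122] [ 0.6261 -0.164   0.    ]
scene scr [0.7    0.0364 0.1173] [ 0.6285 -0.0487  0.    ]
scene scr [0.705  0.133  0.1181] [0.6338 0.0627 0.    ]
scene trayc [ 0.6046 -0.2764  0.046 ] [ 0.6046 -0.2764  0.046 ]
scene jar [0.6371 0.2965 0.086 ] [0.6364 0.2961 0.085 ]
side grip [ 0.4614 -0.0681  0.0268] [ 0.4609 -0.0718  0.03  ]
side grip [0.4364 0.064  0.0261] [0.4359 0.0586 0.03  ]
side grip [0.4488 0.2429 0.0219] [0.4477 0.2294 0.03  ]
side penA pt [0.5488 0.4005 0.0045] [0.5474 0.392  0.009 ]
side penA t [0.4014 0.3908 0.0132] [0.4016 0.3986 0.009 ]
side penB pt [ 0.5315  0.3386 -0.0019] [0.5286 0.3196 0.009 ]
side penB t [0.3887 0.3441 0.009 ] [0.3887 0.3442 0.009 ]
side scr [0.6998 0.1326 0.1149] [0.7747 0.3328 0.    ]
side scr [0.6975 0.0319 0.1138] [0.7709 0.2076 0.    ]
side scr [ 0.6964 -0.0631  0.1132] [0.7692 0.0907 0.    ]
side bridge [ 0.6074 -0.2946  0.0436] [ 0.6064 -0.2966  0.046 ]
side stop [ 0.6521 -0.2629  0.0387] [ 0.6564 -0.2555  0.03  ]
side stop [ 0.6751 -0.3236  0.0389] [ 0.6797 -0.3169  0.03  ]
side tray [ 0.4352 -0.2636  0.0166] [ 0.4348 -0.2664  0.02  ]
side tray [ 0.4342 -0.3147 -0.0013] [ 0.4318 -0.33    0.02  ]
side tray [ 0.7129 -0.3363  0.0023] [ 0.7031 -0.3484  0.02  ]
side tray [ 0.7419 -0.2347 -0.0011] [ 0.7293 -0.2525  0.02  ]
```

View pics/w0.png

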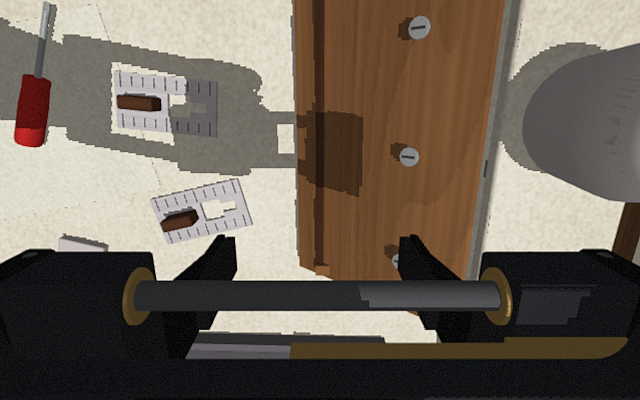

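```bash
python3 - <<'E'
from h import *
c=calibration("wrist"); print(c)
p=cv2.imread("pics/w0.png")
hsv=cv2.cvtColor(p,cv2.COLOR_BGR2HSV)
def blob(c,p,box,f):
    u0,v0,u1,v1=box
    m=f(cv2.cvtColor(p,cv2.COLOR_BGR2HSV)[v0:v1,u0:u1]).astype(np.uint8)
    n,l,s,ce=cv2.connectedComponentsWithStats(m); i=1+np.argmax(s[1:,4]); return ce[i]+[u0,v0],s[i]
grey=lambda h:(h[...,1]<60)&(h[...,2]>90)
for b in((398,8,440,50),(390,138,428,176)):
    ce,s=blob(c,p,b,grey); print("wrist",ce,s,onz(c,*ce,.1156))
for n,l in(("scene",[(266,190),(294,211),(323,234)]),("side",[(350,162),(364,184),(380,208)])):
    q=cv2.imread(f"pics/{n}0.png"); cc=calibration(n)
    for u,v in l:
        ce,s=blob(cc,q,(u-8,v-8,u+9,v+9),lambda h:(h[...,1]<90)&(h[...,2]>100)); print(n,ce,s,onz(cc,*ce,.1156))
for a,b,z in (((294,5),(298,200),.02),((520,5),(480,240),.14)): print(onz(c,*a,z),onz(c,*b,z))
# grips
dark=lambda h:(h[...,2]<110)&(h[...,1]>90)
for b in((112,85,170,120),(150,195,205,245)):
    ce,s=blob(c,p,b,dark);print(ce,s,onz(c,*ce,.028))
E
```

```text
{'fx': 332.8238679173755, 'fy': 332.8238679173755, 'cx': 316.89508209334053, 'cy': 197.8693643133824, 'xyz': array([0.6238, 0.0806, 0.3836]), 'rotation': array([[ 1.    , -0.0002, -0.003 ],
       [-0.001 , -0.9565, -0.2918],
       [-0.0028,  0.2918, -0.9565]])}
wrist [419.2069  27.313 ] [ 10   8  23  24 377] [0.6976 0.1285 0.1156]
wrist [408.9267 156.2088] [  9   9  20  20 273] [0.6976 0.0341 0.1156]
scene [266.4731 184.2688] [ 0  0 17  6 93] [ 0.6827 -0.079   0.1156]
scene [292.5 211. ] [6 8 2 1 2] [0.7013 0.0326 0.1156]
scene [321.75 232.  ] [6 5 2 3 4] [0.7012 0.1256 0.1156]
side [343.7895 155.3684] [ 0  0  6  5 19] [0.6957 0.1669 0.1156]
side [366.5 182.5] [10  6  2  2  2] [0.7038 0.0338 0.1156]
side [384. 206.] [12  6  1  1  1] [ 0.7054 -0.0616  0.1156]
[0.6007 0.1654 0.02  ] [ 0.6011 -0.0329  0.02  ]
[0.7551 0.1371 0.14  ] [ 0.7527 -0.0288  0.14  ]
[138.6626 102.8529] [  5  10  44  16 578] [0.4394 0.0743 0.028 ]
[179.1506 220.5783] [ 11  15  37  22 498] [ 0.4654 -0.055   0.028 ]
```

>>> send_rows(plan=[[0,0.033,-0.035,-0.015,0],[0,0.033,-0.035,-0.015,0],[0,0.033,-0.035,-0.015,0],[0,0,0,0,-0.1208],[0,0,0,0,-0.1208],[0,0,0,0,-0.1208],[0,0,0,0,-0.1208],[0,0,0,0,-0.1208],[0,0,0,0,-0.1208],[0,0,0,0,-0.1208],[0,0,0,0,-0.1208],[0,0,0,0,-0.1208],[0,0,0,0,-0.1208],[0,0,0,0,-0.1208],[0,0,0,0,-0.1208],[0,0,0,0,-0.1212],[0,0,0,0,0],[0,0,0,0,0]])

```text
time_s: 1.65
position: [0.538, 0.0819, 0.2736]
tcp_rot: [[-1.0, 0.003, -0.001], [0.003, 1.0, 0.0], [0.001, 0.0, -1.0]]
force: [-0.8, 0.2, -0.5]
opening: 1.002
grasp_force: 0.0
```

```bash
python3 - <<'E'
from h import *
s=read_state();print(s["position"],s["tcp_rot"],s["joint_positions"])
c,p,d,W=snap("wrist","w1"); np.save("pics/w1.npy",d); print(c)
E
```

```text
[0.538  0.0819 0.2736] [[-1.      0.0032 -0.0005]
 [ 0.0032  1.      0.0001]
 [ 0.0005  0.0001 -1.    ]] [ -3.1126  21.4939  91.1825   0.0041  67.3537 -92.9327]
{'fx': 332.8238679173755, 'fy': 332.8238679173755, 'cx': 316.89508209334053, 'cy': 197.8693643133824, 'xyz': array([0.4567, 0.0821, 0.4213]), 'rotation': array([[ 0.0042,  0.9568,  0.2906],
       [ 1.    , -0.0041, -0.001 ],
       [ 0.0002,  0.2906, -0.9568]])}
```

View pics/w1.png

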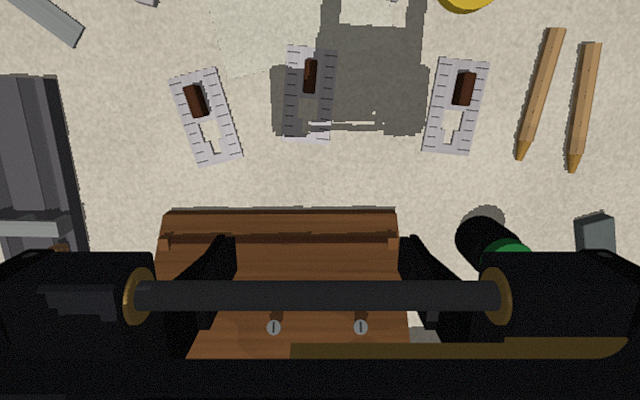

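```bash
cat >> h.py <<'E'
def grips(W,p=None,zlo=.024,zhi=.037,box=(.36,.58,-.25,.32)):
    z=W[...,2];m=((z>zlo)&(z<zhi)&(W[...,0]>box[0])&(W[...,0]<box[1])&(W[...,1]>box[2])&(W[...,1]<box[3])).astype(np.uint8)
    n,l,s,ce=cv2.connectedComponentsWithStats(m); out=[]
    for i in range(1,n):
        if s[i,4]<60: continue
        P=W[l==i]; r=cv2.minAreaRect((P[:,:2]*1000).astype(np.float32))
        C=np.cov(P[:,:2].T); w,V=np.linalg.eigh(C); v=V[:,1]*np.sign(V[0,1])
        out.append((np.array(r[0]),np.array(r[1]),r[2],np.degrees(np.arctan2(v[1],v[0])),P.mean(0)*1000,s[i,4]))
    return out
E
python3 - <<'E'
from h import *
c=calibration("wrist");d=np.load("pics/w1.npy");W=cloud(c,d)
for g in grips(W):print(*g)
print("pens")
for g in grips(W,zlo=.010,zhi=.025,box=(.3,.62,.29,.48)):print(*g)
p=cv2.imread("pics/w1.png");h=cv2.cvtColor(p,cv2.COLOR_BGR2HSV)
m=((h[...,2]<100)&(h[...,1]>90)).astype(np.uint8); m[200:]=0
n,l,s,ce=cv2.connectedComponentsWithStats(m)
for i in range(1,n):
    if s[i,4]>150:
        P=np.argwhere(l==i)[:,::-1]; X=np.array([onz(c,*q,.03)[:2]*1000 for q in P]).astype(np.float32); print("dark",ce[i],s[i,4],cv2.minAreaRect(X))
for q in((273,326),(361,326)):print(onz(c,*q,.1156))
E
```

```text
[434.2867  73.664 ] [13.9706 35.8396] 84.22389221191406 -5.967872391011346 [434.1685  73.7136  29.2909] 431
[448.3345 249.7542] [14.3218 35.8705] 83.41879272460938 -6.241006444778084 [448.1812 249.2331  29.0205] 457
[460.7255 -59.1252] [35.9065 14.4691] 14.442219734191895 13.788098378824413 [460.3704 -58.2177  29.0428] 436
pens
[458.7579 341.9052] [ 20.4267 149.906 ] 83.13475799560547 -6.360458844846213 [449.8847 340.3535  15.4995] 2094
[473.9026 398.1424] [149.1446  20.6864] 4.2489495277404785 3.861340791973794 [465.7438 394.5078  15.44  ] 2025
[612.6306 446.4199] [14.6809 41.8514] 0.14095668494701385 -81.2168189823698 [613.6407 446.6153  17.358 ] 347
[608.7249 301.1873] [21.8657  2.44  ] 88.59550476074219 88.2275568403707 [608.5934 299.0977  17.8039] 68
dark [531.2402  89.4693] 358 ((457.7144775390625, 321.2267150878906), (6.3535308837890625, 141.19009399414062), 85.0125503540039)
dark [574.4821 104.0558] 448 ((473.8659973144531, 374.48284912109375), (139.46119689941406, 6.455783843994141), 4.921424388885498)
dark [309.6877  75.8635] 381 ((434.6653747558594, 74.25164794921875), (12.738127708435059, 34.785892486572266), 84.63507080078125)
dark [463.5894  88.615 ] 587 ((448.5697021484375, 246.0780792236328), (20.524763107299805, 34.84909439086914), 84.60265350341797)
dark [195.597  100.8403] 526 ((460.5120849609375, -54.72527313232422), (34.59321975708008, 18.942014694213867), 13.744036674499512)
[0.695  0.0335 0.1156]
[0.6954 0.1292 0.1156]
```

>>> send_rows(plan=[[0,0.0096,-0.0176,0.0225,0],[0,0.0096,-0.0176,0.0225,0],[0,0.0096,-0.0176,0.0225,0],[0,0.0096,-0.0176,0.0225,0],[0,0.0096,-0.0176,0.0225,0],[0,0.0096,-0.0176,0.0225,0],[0,0.0096,-0.0176,0.0225,0],[0,0.0096,-0.0176,0.0225,0],[0,0,0,0,-0.0837],[0,0,0,0,-0.0837],[0,0,0,0,-0.0837],[0,0,0,0,0],[0,0,0,0,0]])

```text
time_s: 2.78
position: [0.4616, -0.059, 0.0938]
tcp_rot: [[-0.97, -0.245, 0.0], [-0.245, 0.97, -0.0], [-0.0, -0.0, -1.0]]
force: [0.5, 0.5, 0.6]
opening: 0.999
grasp_force: 0.0
```

```bash
cat >> h.py <<'E'
def go(x,y,z,yaw):
    "shifts in tool axes from the measured pose to world target"
    s=read_state();R=s["tcp_rot"];now=np.degrees(np.arctan2(-R[0,1],R[1,1]))
    print("pos",s["position"],"yaw",now,"shift",R.T@(np.array([x,y,z])-s["position"]),"turn",-np.radians(yaw-now))
E
python3 - <<'E'
from h import *
for n in("scene","side"):
    c,p,d,W=snap(n,n+"1")
    for g in grips(W,box=(.36,.58,-.2,.3)):print(n,g[0],g[1],g[3],g[4],g[5])
go(.4607,-.0591,.025,14.2)
E
```

```text
scene [436.1697  76.169 ] [17.3415 38.5051] -3.2923002849876464 [438.5822  75.6699  29.0967] 66
scene [452.0351 251.1339] [15.592  36.5697] -5.6943790597550645 [452.4485 251.9906  29.8266] 77
side [432.0783  72.3803] [15.4083 28.8752] -17.638052951668573 [432.3743  71.124   27.4033] 64
side [462.0569 -59.9773] [37.0014 15.4696] 11.005296740603868 [462.1559 -61.67    27.4877] 103
pos [ 0.4616 -0.0589  0.0939] yaw 14.257752175008754 shift [0.0009 0.     0.0689] turn 0.001007965604090757
```

>>> send_rows(plan=[[0,0.0009,0,0.0138,0],[0,0,0,0.0138,0],[0,0,0,0.0138,0],[0,0,0,0.0138,0],[0,0,0,0.0137,0],[0,0,0,0,0],[255,0,0,0,0],[255,0,0,0,0],[255,0,0,0,0],[255,0,0,0,0],[255,0,0,0,0],[255,0,0,0,0],[255,0,0,0,0],[255,0,0,0,0]])

```text
time_s: 4.05
position: [0.4605, -0.0592, 0.025]
tcp_rot: [[-0.969, -0.248, 0.0], [-0.248, 0.969, -0.0], [-0.0, -0.0, -1.0]]
force: [0.1, -0.3, 0.2]
opening: 0.478
grasp_force: 0.0
```

>>> send_rows(plan=[[255,0,0,0,0],[255,0,0,0,0],[255,0,0,0,0],[255,0,0,0,0],[255,0,0,0,0],[255,0,0,0,0],[255,0,0,0,0],[255,0,0,0,0],[255,0,0,-0.01,0],[255,0,0,-0.02,0],[255,0,0,-0.025,0],[255,0,0,-0.025,0],[255,0,0,-0.025,0],[255,0,0,-0.025,0.062],[255,0,0,-0.025,0.062],[255,0,0,0,0.062],[255,0,0,0,0.062],[255,0,0,0,0],[255,0,0,0,0]])

```text
time_s: 5.63
position: [0.4599, -0.0589, 0.1802]
tcp_rot: [[-1.0, -0.005, -0.0], [-0.005, 1.0, 0.0], [0.0, 0.0, -1.0]]
force: [-0.2, 0.0, -1.2]
opening: 0.16
grasp_force: 30.0
```

```bash
python3 - <<'E'
from h import *
go(.59,-.0137,.2,0)
s=read_state();print(s["opening"],s["grasp_force"],s["force"])
c,p,d,W=snap("wrist","w2"); c,p,d,W=snap("side","s2");cv2.imwrite("pics/s2c.png",cv2.resize(p[60:330,130:480],None,fx=2,fy=2))
E
```

```text
pos [ 0.4599 -0.0589  0.1802] yaw 0.27420349619589834 shift [-0.1303  0.0445 -0.0198] turn 0.004785753829098172
0.16049779928072921 29.980836510658264 [-0.187   0.0365 -1.2255]
```

View pics/s2c.png

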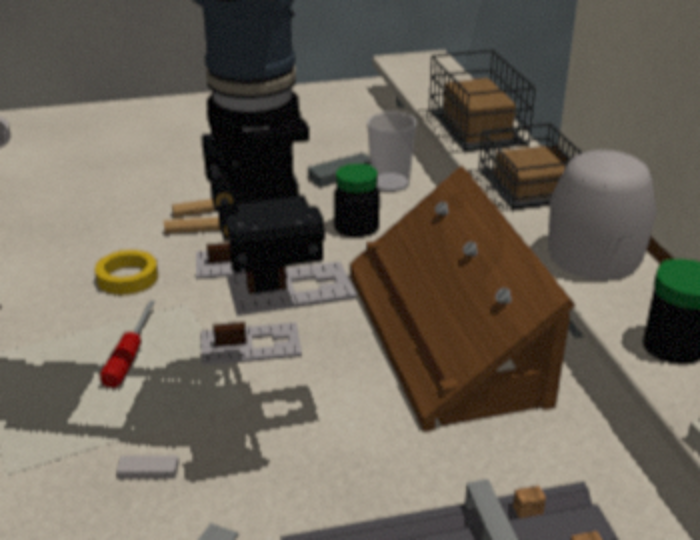

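>>> send_rows(plan=[[255,-0.0195,0.0045,0,0.005],[255,-0.0195,0.0045,0,0],[255,-0.0195,0.0045,0,0],[255,-0.0195,0.0045,0,0],[255,-0.0195,0.0045,0,0],[255,-0.0195,0.0045,0,0],[255,-0.0195,0.0045,0,0],[255,-0.0195,0.0045,0,0],[255,-0.0195,0.0045,0,0],[255,-0.0195,0.0047,0,0],[255,0,0,0.01,0],[255,0,0,0.01,0],[255,0,0,0,0],[255,0,0,0,0]])

```text
time_s: 6.9
position: [0.653, -0.014, 0.1578]
tcp_rot: [[-1.0, 0.002, -0.006], [0.002, 1.0, 0.001], [0.006, 0.001, -1.0]]
force: [-0.7, -0.3, -1.7]
opening: 0.154
grasp_force: 30.0
```

```bash
python3 - <<'E'
from h import *
go(.6557,-.0137,.1215,0)
E
```

```text
pos [ 0.653  -0.014   0.1578] yaw -0.10434817185925317 shift [-0.0029  0.0003  0.0363] turn -0.001821219167380861
```

Descend to the half-tilted pose, then check.

>>> send_rows(plan=[[255,-0.003,0,0.005,0],[255,0,0,0.005,0],[255,0,0,0.005,0],[255,0,0,0.005,0],[255,0,0,0.005,0],[255,0,0,0.005,0],[255,0,0,0.005,0],[255,0,0,0,0]])

```text
time_s: 7.57
position: [0.6565, -0.0143, 0.1243]
tcp_rot: [[-1.0, 0.002, -0.004], [0.002, 1.0, 0.0], [0.004, 0.0, -1.0]]
force: [-4.5, -0.6, 1.5]
opening: 0.159
grasp_force: 30.0
```

```bash
python3 - <<'E'
from h import *
go(.6629,-.0137,.0948,0)
c,p,d,W=snap("side","s3");cv2.imwrite("pics/s3c.png",cv2.resize(p[60:260,250:480],None,fx=3,fy=3))
E
```

```text
pos [ 0.6565 -0.0143  0.1243] yaw -0.1250481704592233 shift [-0.0065  0.0006  0.0295] turn -0.0021825022981085563
```

View pics/s3c.png

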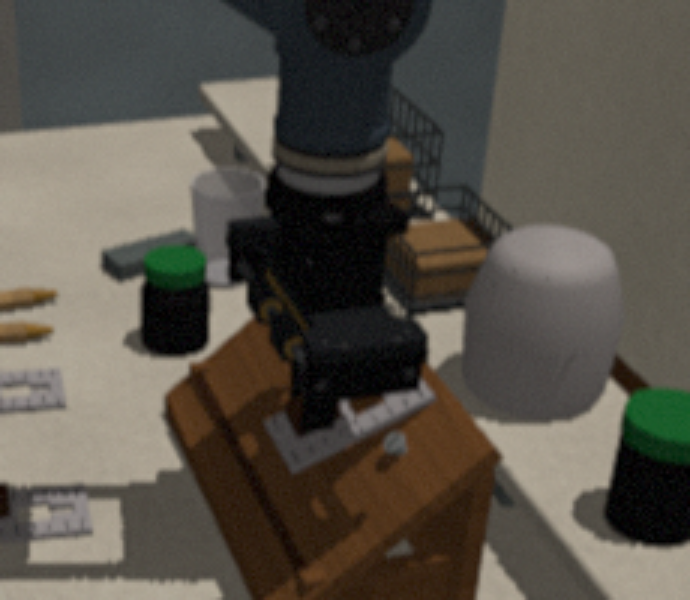

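>>> send_rows(plan=[[255,-0.0005,0,0.004,0],[255,-0.001,0,0.004,0],[255,-0.001,0,0.004,0],[255,-0.001,0,0.004,0],[255,-0.001,0,0.004,0],[255,-0.001,0,0.004,0],[255,0,0,0,0]])

```text
time_s: 8.2
position: [0.6644, -0.0143, 0.1022]
tcp_rot: [[-1.0, 0.002, 0.001], [0.002, 1.0, -0.0], [-0.001, -0.0, -1.0]]
force: [-4.2, -0.7, 6.7]
opening: 0.157
grasp_force: 30.2
```

>>> send_rows(plan=[[255,-0.001,0,0.002,0],[255,0,0,0.002,0],[255,0,0,0,0]])

```text
time_s: 8.45
position: [0.6645, -0.0143, 0.1021]
tcp_rot: [[-1.0, 0.001, -0.001], [0.001, 1.0, -0.001], [0.001, -0.001, -1.0]]
force: [-13.0, -0.1, 26.0]
opening: 0.159
grasp_force: 30.4
```

>>> send_rows(plan=[[255,0.003,0,-0.005,0],[255,0.0035,0,-0.005,0],[255,0.004,0,-0.005,0],[255,0.004,0,-0.005,0],[255,0,0,0,0],[255,0,0,0,0]])

```text
time_s: 8.95
position: [0.6507, -0.0142, 0.1168]
tcp_rot: [[-1.0, 0.002, 0.001], [0.002, 1.0, -0.0], [-0.001, -0.0, -1.0]]
force: [-0.7, 0.3, -3.2]
opening: 0.156
grasp_force: 30.3
```

```bash
cat >> h.py <<'E'
X0=.6003;T=np.radians(40);U=np.array([np.cos(T),0,np.sin(T)]);N=np.array([-np.sin(T),0,np.cos(T)])
def sn(P): 
    Q=P-np.array([X0,0,.02]); return np.stack([Q@U,P[...,1],Q@N],-1)
E
python3 - <<'E'
from h import *
print(sn(read_state()["position"])*1000)
for n in("scene","side"):
    c,p,d,W=snap(n,n+"4"); np.save(f"pics/{n}4.npy",d)
    S=sn(W)*1000
    h=cv2.cvtColor(p,cv2.COLOR_BGR2HSV)
    m=(S[...,1]>-60)&(S[...,1]<40)&(S[...,2]>8)&(S[...,2]<60)&(S[...,0]>20)&(S[...,0]<200)&(h[...,1]<60)&(h[...,2]>70)&(d>0)
    k,l,st,ce=cv2.connectedComponentsWithStats(m.astype(np.uint8))
    for i in range(1,k):
        if st[i,4]<40: continue
        P=S[l==i]; A=np.c_[P[:,0],P[:,1],np.ones(len(P))]; co=np.linalg.lstsq(A,P[:,2],rcond=None)[0]
        print(n,st[i],"mean",P.mean(0),"plane",co,"s range",np.percentile(P[:,0],[1,99]),"y",np.percentile(P[:,1],[1,99]))
cv2.imwrite("pics/s4c.png",cv2.resize(p[60:260,250:480],None,fx=3,fy=3))
E
```

```text
[100.8217 -14.2072  41.7547]
scene [263 188  36  15 254] mean [146.8806 -12.5405  23.6854] plane [-0.0201  0.0059 26.7069] s range [106.3886 177.9639] y [-44.9061  16.3154]
side [362 196  17  12  98] mean [125.4139 -36.7364  21.9652] plane [-0.0012  0.0345 23.3897] s range [112.3978 144.248 ] y [-45.6896 -19.5366]
```

View pics/s4c.png

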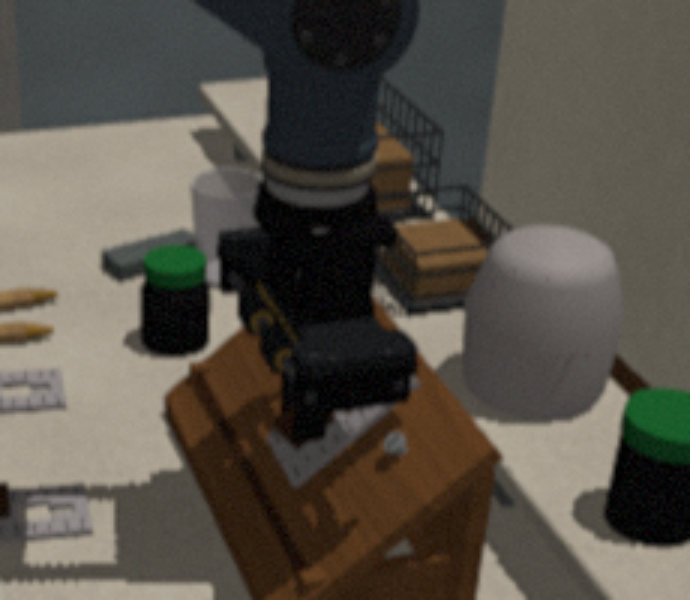

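>>> send_rows(plan=[[255,0,-0.008,0,0],[255,0.0015,-0.01,0.0013,0],[255,0,-0.01,0,0],[255,0,-0.01,0,0],[255,0,-0.009,0,0],[255,0,0,0,0],[255,0,0,0,0]])

```text
time_s: 9.63
position: [0.649, -0.0623, 0.1156]
tcp_rot: [[-1.0, 0.004, 0.0], [0.004, 1.0, 0.0], [-0.0, 0.0, -1.0]]
force: [-0.3, 0.6, -1.7]
opening: 0.158
grasp_force: 30.3
```

```bash
cat >> h.py <<'E'
def plate(n,yc,lo=8,hi=60,f=None):
    c,p,d,W=snap(n,f); S=sn(W)*1000; h=cv2.cvtColor(p,cv2.COLOR_BGR2HSV)
    m=(abs(S[...,1]-yc)<45)&(S[...,2]>lo)&(S[...,2]<hi)&(S[...,0]>20)&(S[...,0]<200)&(h[...,1]<60)&(h[...,2]>70)&(d>0)
    k,l,st,ce=cv2.connectedComponentsWithStats(m.astype(np.uint8))
    for i in range(1,k):
        if st[i,4]<40: continue
        P=S[l==i]; A=np.c_[P[:,0],P[:,1],np.ones(len(P))]; co=np.linalg.lstsq(A,P[:,2],rcond=None)[0]
        print(n,st[i],"mean",P.mean(0),"plane",co,"s",np.percentile(P[:,0],[1,99]),"y",np.percentile(P[:,1],[1,99]))
    return c,p,d,W
E
python3 - <<'E'
from h import *
print(sn(read_state()["position"])*1000)
plate("scene",-61)
c,p,d,W=plate("side",-61)
cv2.imwrite("pics/s5c.png",cv2.resize(p[100:260,290:450],None,fx=3.7,fy=3.7))
E
```

```text
[ 98.7414 -62.2962  41.9076]
scene [250 178  36  16 249] mean [143.7081 -61.3132  23.8388] plane [-0.0305 -0.0057 27.8718] s [100.6488 174.8006] y [-92.1325 -31.4432]
side [370 211  16  13  82] mean [121.8156 -86.3023  22.5205] plane [ 0.0223  0.0659 25.4906] s [103.5088 138.5408] y [-94.7089 -73.0048]
```

View pics/s5c.png

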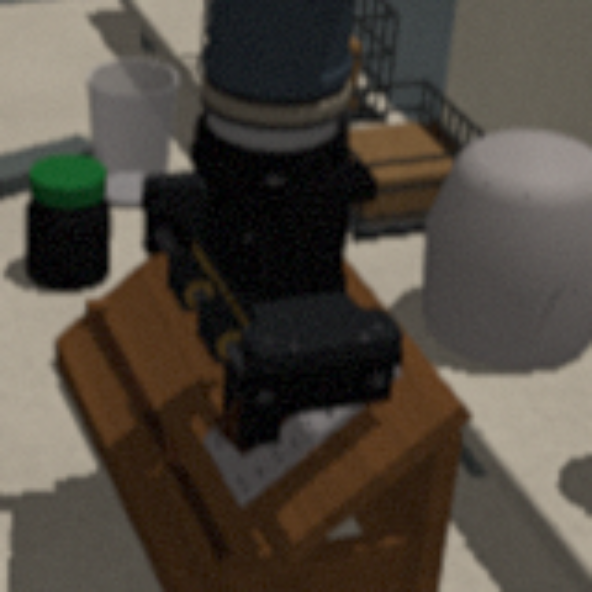

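>>> send_rows(plan=[[255,0,0.0008,0,0],[255,-0.0022,0,0.0026,0],[255,-0.0022,0,0.0026,0],[255,-0.0022,0,0.0026,0],[255,-0.0022,0,0.0026,0],[255,-0.0022,0,0.0026,0],[255,0,0,0,0],[255,0,0,0,0]])

```text
time_s: 10.4
position: [0.6599, -0.0603, 0.1021]
tcp_rot: [[-1.0, 0.002, -0.001], [0.002, 1.0, 0.0], [0.001, 0.0, -1.0]]
force: [0.6, 0.6, -1.6]
opening: 0.157
grasp_force: 30.3
```

```bash
python3 - <<'E'
from h import *
print(sn(read_state()["position"])*1000)
plate("scene",-61,lo=4)
E
```

```text
[ 98.4478 -60.3377  24.5967]
scene [248 186  37  15 236] mean [143.023  -56.9167   7.0795] plane [-0.0131 -0.0095  8.4125] s [ 91.1304 174.0481] y [-89.8058 -29.7237]
```

>>> send_rows(plan=[[255,-0.0013,-0.0012,0.0016,0],[255,0,0,0,0],[255,0.003,0,0.0026,0],[255,0.003,0,0.0026,0],[255,0.003,0,0.0026,0],[255,0.003,0,0.0026,0],[255,0,0,0,0]])

```text
time_s: 11.03
position: [0.6476, -0.0613, 0.0896]
tcp_rot: [[-1.0, 0.002, -0.003], [0.002, 1.0, 0.001], [0.003, 0.001, -1.0]]
force: [0.0, 0.5, -1.4]
opening: 0.156
grasp_force: 30.3
```

```bash
python3 - <<'E'
from h import *
print(sn(read_state()["position"])*1000)
plate("scene",-61,lo=3)
E
```

```text
[ 81.0155 -61.3149  22.9336]
scene [253 187  31  14 203] mean [126.9413 -59.0522   5.6883] plane [ 0.0005 -0.0047  5.3441] s [ 85.3224 156.414 ] y [-90.8157 -29.6024]
```

>>> send_rows(plan=[[255,0.0015,-0.0005,0.0013,0],[255,0.0015,0,0.0013,0],[255,0.0015,0,0.0013,0],[255,0,0,0,0]])

```text
time_s: 11.42
position: [0.6455, -0.0622, 0.087]
tcp_rot: [[-1.0, 0.002, 0.002], [0.002, 1.0, -0.0], [-0.002, -0.0, -1.0]]
force: [0.8, 1.0, -0.4]
opening: 0.159
grasp_force: 30.3
```

>>> send_rows(plan=[[200,0,0,0,0],[160,0,0,0,0],[150,0,0,0,0],[150,0,0,0,0],[150,0,0,0,0],[150,0,0,0,0]])

```text
time_s: 11.92
position: [0.6447, -0.0621, 0.0867]
tcp_rot: [[-1.0, 0.002, -0.0], [0.002, 1.0, 0.0], [0.0, 0.0, -1.0]]
force: [0.2, -0.1, -0.7]
opening: 0.397
grasp_force: 0.0
```

```bash
python3 - <<'E'
from h import *
print(sn(read_state()["position"])*1000)
plate("scene",-61,lo=3)
E
```

```text
[ 76.8319 -62.072   22.5398]
scene [254 187  33  14 198] mean [121.047  -58.795    4.9377] plane [ 0.0147 -0.004   2.9215] s [ 76.6014 153.8369] y [-91.4625 -30.7473]
```

>>> send_rows(plan=[[100,0,0,-0.005,0],[0,0,0,-0.015,0],[0,0,0,-0.025,0],[0,0,0,-0.025,0],[0,0,0,-0.025,0],[0,0.02,0.02,0,0],[0,0.02,0.02,0,0],[0,0.02,0.02,0,0],[0,0.02,0.02,0,0],[0,0.02,0.02,0,0],[0,0.02,0.02,0,0],[0,0,0,0,0],[0,0,0,0,0]])

```text
time_s: 13.05
position: [0.524, 0.0591, 0.1822]
tcp_rot: [[-1.0, -0.0, 0.0], [-0.0, 1.0, -0.0], [-0.0, -0.0, -1.0]]
force: [0.9, 0.0, 0.6]
opening: 0.995
grasp_force: 0.0
```

```bash
python3 - <<'E'
from h import *
print(read_state()["position"])
c,p,d,W=plate("scene",-61,lo=3,f="sc6")
plate("side",-61,lo=3,f="sd6")
for g in grips(W,box=(.36,.58,-.2,.3)):print(g[0],g[1],g[3],g[4],g[5])
c,p,d,W=snap("wrist","w6")
for g in grips(W):print("w",g[0],g[1],g[2],g[3],g[4],g[5])
q=cv2.imread("pics/sd6.png"); cv2.imwrite("pics/c6.png",np.hstack([cv2.resize(p,(480,300)),cv2.resize(q[140:300,290:460],(319,300))]))
E
```

```text
[0.524  0.0591 0.1822]
scene [253 187  44  15 242] mean [108.6794 -56.8421   4.8427] plane [0.0141 0.0004 3.3369] s [ 43.4227 154.0315] y [-90.9429 -30.9673]
side [367 199  21  14  77] mean [132.8361 -52.0063   5.6686] plane [-0.0323 -0.1841  0.3801] s [108.127  149.3875] y [-69.1256 -34.7628]
side [365 221  13  14  41] mean [ 95.986  -85.1542   3.7765] plane [0.0091 0.0047 3.2993] s [ 81.5909 111.6341] y [-93.7226 -74.9168]
[437.7107  74.5362] [14.6871 38.5775] -5.0017807222953765 [438.4775  75.7102  29.777 ] 62
[452.5201 252.3765] [17.0534 34.357 ] -6.394408395255274 [452.5647 252.2348  29.7336] 80
w [434.4779  73.7363] [14.0055 35.8154] 84.1920394897461 -5.6778310711821325 [434.2003  73.6364  29.2804] 717
w [448.4944 249.8393] [15.2847 35.9789] 83.43115997314453 -5.895143827179164 [448.1307 248.8305  28.8241] 810
```

View pics/c6.png

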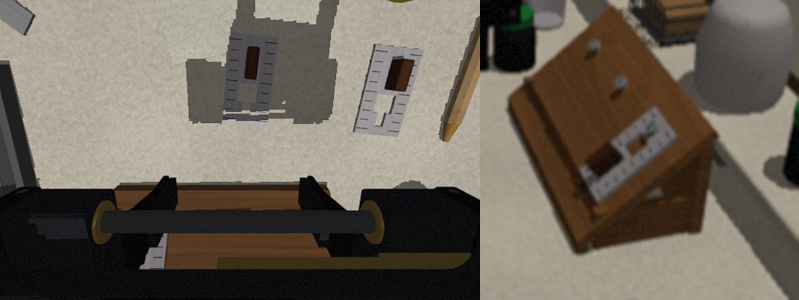

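>>> send_rows(plan=[[0,0.018,0.003,0.01,0],[0,0.018,0.003,0.02,0],[0,0.018,0.003,0.02,0],[0,0.018,0.003,0.02,0],[0,0.0176,0.0026,0.015,0],[0,0,0,0,0.101],[0,0,0,0,0],[0,0,0,0,0]])

```text
time_s: 13.87
position: [0.4373, 0.0722, 0.0966]
tcp_rot: [[-0.995, 0.102, 0.002], [0.102, 0.995, -0.0], [-0.002, -0.0, -1.0]]
force: [0.3, -0.3, 0.7]
opening: 0.999
grasp_force: 0.0
```

```bash
python3 - <<'E'
from h import *
go(.4344,.0737,.027,-5.8)
c,p,d,W=snap("side")
for g in grips(W,box=(.36,.58,-.2,.3)):print(g[0],g[1],g[3],g[4],g[5])
E
```

```text
pos [0.4373 0.0722 0.0966] yaw -5.827126409671611 shift [0.0032 0.0013 0.0696] turn -0.0004734451630144507
[435.6688  72.5747] [15.9381 35.2603] -6.976409677225943 [436.0293  71.2523  27.406 ] 77
```

>>> send_rows(plan=[[150,0.0032,0.0013,0.0138,0],[150,0,0,0.014,0],[150,0,0,0.014,0],[150,0,0,0.014,0],[150,0,0,0.0138,0],[150,0,0,0,0],[255,0,0,0,0],[255,0,0,0,0],[255,0,0,0,0],[255,0,0,0,0],[255,0,0,0,0],[255,0,0,0,0],[255,0,0,0,0],[255,0,0,0,0],[255,0,0,0,0],[255,0,0,0,0],[255,0,0,0,0],[255,0,0,0,0]])

```text
time_s: 15.42
position: [0.4326, 0.0745, 0.0275]
tcp_rot: [[-0.995, 0.103, 0.001], [0.103, 0.995, -0.0], [-0.001, 0.0, -1.0]]
force: [0.3, 0.8, 5.6]
opening: 0.161
grasp_force: 30.0
```

>>> send_rows(plan=[[255,0,0,0,0],[255,0,0,-0.01,0],[255,0,0,-0.02,0],[255,0,0,-0.025,0],[255,0,0,-0.025,0],[255,0,0,-0.025,0],[255,0,0,-0.025,-0.05],[255,0,0,-0.02,-0.052],[255,0,0,0,0],[255,0,0,0,0]])

```text
time_s: 16.25
position: [0.4326, 0.0745, 0.1776]
tcp_rot: [[-1.0, 0.002, 0.002], [0.002, 1.0, -0.0], [-0.002, -0.0, -1.0]]
force: [-0.7, -0.3, -1.7]
opening: 0.159
grasp_force: 30.0
```

```bash
python3 - <<'E'
from h import *
go(.655,.0813,.158,0)
E
```

```text
pos [0.4326 0.0745 0.1776] yaw -0.10245376267971269 shift [-0.2224  0.0072  0.02  ] turn -0.001788155489817875
```

>>> send_rows(plan=[[255,-0.0202,0.0007,0,0],[255,-0.0202,0.0007,0,0],[255,-0.0202,0.0007,0,0],[255,-0.0202,0.0007,0,0],[255,-0.0202,0.0007,0,0],[255,-0.0202,0.0007,0,0],[255,-0.0202,0.0007,0,0],[255,-0.0202,0.0007,0,0],[255,-0.0202,0.0007,0,0],[255,-0.0202,0.0007,0,0],[255,-0.0202,0,0,0],[255,0,0,0.01,0],[255,0,0,0.01,0],[255,0,0,0,0],[255,0,0,0,0]])

```text
time_s: 17.5
position: [0.6516, 0.0815, 0.1543]
tcp_rot: [[-1.0, 0.001, -0.007], [0.001, 1.0, 0.0], [0.007, 0.0, -1.0]]
force: [-0.4, 0.3, -1.0]
opening: 0.16
grasp_force: 30.0
```

```bash
python3 - <<'E'
from h import *
go(.6545,.0813,.1275,0)
E
```

```text
pos [0.6516 0.0815 0.1543] yaw -0.06538197357300665 shift [-0.0031 -0.0002  0.0268] turn -0.0011411307103008873
```

>>> send_rows(plan=[[255,-0.003,0,0.005,0],[255,0,0,0.005,0],[255,0,0,0.005,0],[255,0,0,0.005,0],[255,0,0,0.005,0],[255,-0.0005,0,0.004,0],[255,-0.001,0,0.004,0],[255,-0.001,0,0.004,0],[255,-0.001,0,0.004,0],[255,-0.001,0,0.004,0],[255,-0.001,0,0.004,0],[255,0,0,0,0]])

```text
time_s: 18.5
position: [0.6613, 0.0815, 0.1071]
tcp_rot: [[-1.0, 0.001, -0.004], [0.001, 1.0, 0.0], [0.004, 0.0, -1.0]]
force: [-5.1, 0.5, 0.7]
opening: 0.161
grasp_force: 30.0
```

>>> send_rows(plan=[[255,-0.001,0,0.002,0],[255,0,0,0.002,0],[255,0,0,0,0]])

```text
time_s: 18.75
position: [0.6632, 0.0815, 0.105]
tcp_rot: [[-1.0, 0.001, -0.002], [0.001, 1.0, -0.0], [0.002, -0.0, -1.0]]
force: [-5.8, 0.3, 4.7]
opening: 0.159
grasp_force: 30.0
```

>>> send_rows(plan=[[255,-0.001,0,0.002,0],[255,0,0,0.002,0],[255,0,0,0,0]])

```text
time_s: 19.0
position: [0.6634, 0.0814, 0.1049]
tcp_rot: [[-1.0, 0.0, -0.003], [0.0, 1.0, -0.0], [0.003, -0.0, -1.0]]
force: [-13.9, -0.6, 23.1]
opening: 0.161
grasp_force: 30.0
```

```bash
python3 - <<'E'
from h import *
print(sn(read_state()["position"])*1000)
plate("scene",81,lo=2)
E
```

```text
[102.8637  81.4491  24.4671]
scene [287 217  43  15 277] mean [143.2483  85.0358   4.6425] plane [-0.0066  0.006   5.0746] s [ 91.6298 179.5858] y [ 52.7357 114.9863]
```

>>> send_rows(plan=[[255,0.003,0,-0.005,0],[255,0.0035,0,-0.005,0],[255,0.004,0,-0.005,0],[255,0.004,0,-0.005,0],[255,0.0015,-0.008,0.0012,0],[255,0.0015,-0.01,0.0012,0],[255,0,-0.01,0,0],[255,0,-0.01,0,0],[255,0,-0.01,0,0],[255,0,0,0,0],[255,0,0,0,0]])

```text
time_s: 19.97
position: [0.6477, 0.0321, 0.1174]
tcp_rot: [[-1.0, 0.003, -0.0], [0.003, 1.0, 0.0], [0.0, 0.0, -1.0]]
force: [-0.1, 0.0, -1.6]
opening: 0.156
grasp_force: 30.0
```

```bash
python3 - <<'E'
from h import *
print(sn(read_state()["position"])*1000)
plate("scene",34,lo=9)
plate("side",34,lo=9)
E
```

```text
[98.9454 32.1431 44.1853]
scene [277 191  38  22 293] mean [142.6969  33.3543  24.1261] plane [-0.0451 -0.0275 31.4748] s [ 95.0125 175.8085] y [ 1.863  62.9024]
side [352 182  21  14 127] mean [125.4232  12.3026  22.1215] plane [-0.0011  0.0143 22.079 ] s [108.9731 150.6903] y [ 1.397  36.7096]
```

>>> send_rows(plan=[[255,0.0008,0.001,0.0006,0],[255,-0.0022,0,0.0026,0],[255,-0.0022,0,0.0026,0],[255,-0.0022,0,0.0026,0],[255,-0.0022,0,0.0026,0],[255,-0.0022,0,0.0026,0],[255,0,0,0,0],[255,0,0,0,0]])

```text
time_s: 20.73
position: [0.6577, 0.0344, 0.1037]
tcp_rot: [[-1.0, 0.001, -0.001], [0.001, 1.0, 0.0], [0.001, 0.0, -1.0]]
force: [-0.3, -0.2, -0.4]
opening: 0.157
grasp_force: 30.0
```

```bash
python3 - <<'E'
from h import *
print(sn(read_state()["position"])*1000)
plate("scene",34,lo=3)
E
```

```text
[97.7333 34.3738 27.2022]
scene [275 205  41  16 290] mean [141.5102  38.0471   6.9645] plane [-0.0145 -0.0107  9.4279] s [ 92.5353 174.6873] y [ 4.0647 64.9309]
```

>>> send_rows(plan=[[255,-0.0013,-0.0008,0.0016,0],[255,0,0,0,0],[255,0.003,0,0.0026,0],[255,0.003,0,0.0026,0],[255,0.003,0,0.0026,0],[255,0.003,0,0.0026,0],[255,0,0,0,0]])

```text
time_s: 21.37
position: [0.6454, 0.0337, 0.0912]
tcp_rot: [[-1.0, 0.001, -0.003], [0.001, 1.0, 0.0], [0.003, 0.0, -1.0]]
force: [0.2, 0.2, -1.4]
opening: 0.155
grasp_force: 30.0
```

>>> send_rows(plan=[[255,0.0015,0,0.0013,0],[255,0.0015,0,0.0013,0],[255,0.0015,0,0.0013,0],[255,0,0,0,0]])

```text
time_s: 21.7
position: [0.6433, 0.0335, 0.0885]
tcp_rot: [[-1.0, 0.001, 0.002], [0.001, 1.0, -0.0], [-0.002, -0.0, -1.0]]
force: [0.9, 0.8, -0.1]
opening: 0.154
grasp_force: 30.0
```

```bash
python3 - <<'E'
from h import *
print(sn(read_state()["position"])*1000)
plate("scene",34,lo=3)
E
```

```text
[76.9234 33.499  24.8497]
scene [280 206  36  15 239] mean [120.0821  35.7299   5.375 ] plane [0.0104 0.0038 3.9879] s [ 75.564  154.1128] y [ 3.3599 64.0291]
```

Fully down as with the first. Release, retreat, look at the remaining plate.

>>> send_rows(plan=[[150,0,0,0,0],[150,0,0,0,0],[150,0,0,0,0],[150,0,0,0,0],[150,0,0,0,0],[100,0,0,-0.005,0],[0,0,0,-0.015,0],[0,0,0,-0.025,0],[0,0,0,-0.025,0],[0,0,0,-0.025,0],[0,0.02,0.025,0,0],[0,0.02,0.025,0,0],[0,0.02,0.025,0,0],[0,0.02,0.025,0,0],[0,0.02,0.025,0,0],[0,0.02,0.025,0,0],[0,0,0,0,0],[0,0,0,0,0]])

```text
time_s: 23.25
position: [0.5215, 0.1849, 0.1837]
tcp_rot: [[-1.0, -0.002, 0.0], [-0.002, 1.0, -0.0], [-0.0, -0.0, -1.0]]
force: [1.0, 0.6, -0.9]
opening: 0.995
grasp_force: 0.0
```

```bash
python3 - <<'E'
from h import *
plate("scene",34,lo=3)
plate("scene",-61,lo=3)
c,p,d,W=snap("wrist","w7")
for g in grips(W):print("w",g[0],g[1],g[2],g[3],g[4],g[5])
go(.4485,.2498,.027,-6.2)
E
```

```text
scene [280 206  44  15 286] mean [108.3416  38.4623   5.0892] plane [ 0.0123 -0.0039  3.9039] s [ 41.8952 153.2934] y [ 3.9388 64.6691]
scene [253 187  43  15 246] mean [109.3292 -57.0931   4.8417] plane [0.0092 0.0003 3.8575] s [ 43.5644 153.4222] y [-92.5732 -31.4104]
w [448.4138 250.448 ] [14.2518 35.9935] 83.68219757080078 -6.2087426243980515 [448.0258 249.8536  29.085 ] 710
pos [0.5239 0.183  0.1836] yaw -0.0914766651413161 shift [0.0758 0.0667 0.1564] turn 0.10661384462818814
```

>>> send_rows(plan=[[0,0.015,0.0134,0.01,0],[0,0.015,0.0134,0.02,0],[0,0.015,0.0134,0.02,0],[0,0.015,0.0134,0.02,0],[0,0.0156,0.0136,0.018,0],[0,0,0,0,0.106],[150,0,0,0,0],[150,0,0,0,0]])

```text
time_s: 24.07
position: [0.4487, 0.2505, 0.0951]
tcp_rot: [[-0.994, 0.105, 0.001], [0.105, 0.994, 0.0], [-0.001, 0.0, -1.0]]
force: [0.4, 0.4, -0.7]
opening: 0.924
grasp_force: 0.0
```

```bash
python3 - <<'E'
from h import *
go(.4484,.2502,.027,-6.2)
c,p,d,W=snap("scene")
for g in grips(W,box=(.36,.58,-.2,.3)):print(g[0],g[1],g[3],g[4],g[5])
E
```

```text
pos [0.4487 0.2505 0.0951] yaw -6.05377828444602 shift [ 0.0004 -0.0003  0.0681] turn 0.0025520503743315594
[451.938  251.6064] [14.9323 35.7155] -7.32184599792367 [452.8978 252.0377  29.8585] 80
```

>>> send_rows(plan=[[150,0,0,0.0136,0],[150,0,0,0.0136,0],[150,0,0,0.0136,0],[150,0,0,0.0136,0],[150,0,0,0.0136,0],[150,0,0,0,0],[255,0,0,0,0],[255,0,0,0,0],[255,0,0,0,0],[255,0,0,0,0],[255,0,0,0,0],[255,0,0,0,0],[255,0,0,0,0],[255,0,0,0,0],[255,0,0,0,0],[255,0,0,0,0],[255,0,0,0,0],[255,0,0,0,0]])

```text
time_s: 25.62
position: [0.4478, 0.2511, 0.028]
tcp_rot: [[-0.994, 0.106, 0.002], [0.106, 0.994, 0.0], [-0.002, 0.001, -1.0]]
force: [-0.8, -1.1, 7.1]
opening: 0.161
grasp_force: 30.0
```

>>> send_rows(plan=[[255,0,0,0,0],[255,0,0,-0.01,0],[255,0,0,-0.02,0],[255,0,0,-0.025,0],[255,0,0,-0.025,0],[255,0,0,-0.025,0],[255,0,0,-0.025,-0.05],[255,0,0,-0.02,-0.054],[255,0,0,0,0],[255,0,0,0,0]])

```text
time_s: 26.45
position: [0.4472, 0.2511, 0.1781]
tcp_rot: [[-1.0, 0.004, 0.002], [0.004, 1.0, 0.001], [-0.002, 0.001, -1.0]]
force: [-0.0, 0.4, -1.7]
opening: 0.159
grasp_force: 30.0
```

```bash
python3 - <<'E'
from h import *
go(.6,.1285,.16,0)
E
```

```text
pos [0.4472 0.2511 0.1781] yaw -0.225142288250517 shift [-0.1532 -0.122   0.0183] turn -0.003929474215445665
```

>>> send_rows(plan=[[255,-0.0158,-0.0123,0,-0.004],[255,-0.0158,-0.0123,0,0],[255,-0.0158,-0.0123,0,0],[255,-0.0158,-0.0123,0,0],[255,-0.0158,-0.0123,0,0],[255,-0.0158,-0.0123,0,0],[255,-0.0158,-0.0123,0,0],[255,-0.0158,-0.0123,0,0],[255,-0.0158,-0.0123,0,0],[255,-0.0158,-0.012,0,0],[255,0,0,0.015,0],[255,0,0,0.015,0],[255,0,0,0.015,0],[255,0,0,0.008,0],[255,0,0,0,0],[255,0,0,0,0]])

```text
time_s: 27.78
position: [0.6041, 0.1284, 0.1227]
tcp_rot: [[-1.0, -0.001, -0.003], [-0.001, 1.0, -0.0], [0.003, -0.0, -1.0]]
force: [-0.0, -0.1, -0.6]
opening: 0.16
grasp_force: 30.0
```

```bash
python3 - <<'E'
from h import *
go(.607,.1285,.0876,0)
E
```

```text
pos [0.6041 0.1284 0.1227] yaw 0.04297358226433801 shift [-0.003   0.0001  0.0351] turn 0.0007500305018893385
```

>>> send_rows(plan=[[255,-0.003,0,0.005,0],[255,0,0,0.005,0],[255,0,0,0.005,0],[255,0,0,0.005,0],[255,0,0,0.005,0],[255,0,0,0.005,0],[255,0,0,0.005,0],[255,-0.001,0,0.004,0],[255,-0.001,0,0.004,0],[255,-0.001,0,0.004,0],[255,-0.001,0,0.004,0],[255,0,0,0,0]])

```text
time_s: 28.78
position: [0.6116, 0.1285, 0.0722]
tcp_rot: [[-1.0, -0.001, -0.002], [-0.001, 1.0, 0.0], [0.002, 0.0, -1.0]]
force: [-3.9, 1.2, 0.3]
opening: 0.156
grasp_force: 30.0
```

>>> send_rows(plan=[[255,-0.001,0,0.003,0],[255,-0.001,0,0.002,0],[255,0,0,0,0]])

```text
time_s: 29.03
position: [0.6131, 0.1285, 0.069]
tcp_rot: [[-1.0, -0.001, -0.003], [-0.001, 1.0, -0.0], [0.003, -0.0, -1.0]]
force: [-7.9, 1.0, 7.2]
opening: 0.158
grasp_force: 30.0
```

```bash
python3 - <<'E'
from h import *
s=read_state()["position"];print(s,sn(s)*1000)
plate("scene",128,lo=3,hi=40)
E
```

```text
[0.6131 0.1285 0.069 ] [ 41.2944 128.4775  29.3196]
scene [319 226  40  17 305] mean [ 83.2911 131.0669   6.6655] plane [-0.0171  0.0003  8.0502] s [ 25.8766 142.5355] y [ 98.3832 159.2845]
```

>>> send_rows(plan=[[255,0.0035,0,-0.005,0],[255,0.0035,0,-0.005,0],[255,0.004,0,-0.005,0],[255,0.004,0,-0.005,0],[255,-0.0064,0,-0.0054,0],[255,-0.0128,0,-0.0107,0],[255,-0.0128,0,-0.0107,0],[255,-0.0064,0,-0.0054,0],[255,0,0,0,0],[255,0,0,0,0]])

```text
time_s: 29.92
position: [0.6378, 0.1283, 0.1205]
tcp_rot: [[-1.0, -0.001, 0.0], [-0.001, 1.0, 0.0], [-0.0, 0.0, -1.0]]
force: [0.1, -1.1, -1.8]
opening: 0.156
grasp_force: 30.0
```

```bash
python3 - <<'E'
from h import *
s=read_state()["position"];print(s,sn(s)*1000)
plate("scene",128,lo=13)
plate("side",128,lo=13)
E
```

```text
[0.6378 0.1283 0.1205] [ 93.3738 128.3053  52.9065]
scene [310 209  46  26 398] mean [128.0461 131.7491  29.9205] plane [-0.075  -0.032  43.7383] s [ 57.3258 168.3689] y [ 98.4761 158.9086]
side [332 152  28  24 189] mean [127.6619 111.047   27.8399] plane [-0.0599  0.0057 34.8616] s [101.4522 162.4067] y [ 96.3278 146.7405]
```

>>> send_rows(plan=[[255,-0.0025,0.0003,-0.0021,0],[255,-0.0025,0,-0.0021,0],[255,0,0,0,0],[255,-0.0022,0,0.0026,0],[255,-0.0022,0,0.0026,0],[255,-0.0022,0,0.0026,0],[255,-0.0022,0,0.0026,0],[255,-0.0022,0,0.0026,0],[255,-0.0011,0,0.0013,0],[255,0,0,0,0]])

```text
time_s: 30.85
position: [0.6548, 0.1286, 0.1096]
tcp_rot: [[-1.0, -0.001, -0.001], [-0.001, 1.0, -0.0], [0.001, -0.0, -1.0]]
force: [-0.2, -0.6, -0.7]
opening: 0.159
grasp_force: 30.0
```

```bash
python3 - <<'E'
from h import *
s=read_state()["position"];print(s,sn(s)*1000)
plate("scene",128,lo=3)
E
```

```text
[0.6548 0.1286 0.1096] [ 99.3261 128.6421  33.6629]
scene [304 225  46  18 384] mean [139.5311 132.2459   9.9815] plane [-0.0717 -0.006  20.7848] s [ 79.968  174.1914] y [ 99.6865 159.2855]
```

>>> send_rows(plan=[[255,-0.0015,0,0.0018,0],[255,-0.0015,0,0.0018,0],[255,-0.0015,0,0.0018,0],[255,0,0,0,0]])

```text
time_s: 31.23
position: [0.6587, 0.1287, 0.1048]
tcp_rot: [[-1.0, -0.001, -0.001], [-0.001, 1.0, -0.0], [0.001, -0.0, -1.0]]
force: [-2.5, 0.2, 1.1]
opening: 0.156
grasp_force: 30.0
```

```bash
python3 - <<'E'
from h import *
s=read_state()["position"];print(s,sn(s)*1000)
plate("scene",128,lo=2)
E
```

```text
[0.6587 0.1287 0.1048] [ 99.2107 128.7356  27.41  ]
scene [304 227  45  16 328] mean [139.2452 131.8869   5.7175] plane [-0.0318 -0.0059 10.9269] s [ 86.6556 173.8174] y [ 98.8283 159.6571]
```

>>> send_rows(plan=[[255,-0.0008,0,0.001,0],[255,0,0,0,0],[255,0.003,0,0.0026,0],[255,0.003,0,0.0026,0],[255,0.003,0,0.0026,0],[255,0.003,0,0.0026,0],[255,0,0,0,0]])

```text
time_s: 31.87
position: [0.647, 0.1287, 0.0929]
tcp_rot: [[-1.0, -0.001, -0.001], [-0.001, 1.0, -0.0], [0.001, -0.0, -1.0]]
force: [-1.0, -0.1, 2.2]
opening: 0.158
grasp_force: 30.0
```

>>> send_rows(plan=[[255,0.0015,0,0.0013,0],[255,0.0015,0,0.0013,0],[255,0.0015,0,0.0013,0],[255,0,0,0,0]])

```text
time_s: 32.2
position: [0.6435, 0.1287, 0.0895]
tcp_rot: [[-1.0, -0.001, 0.0], [-0.001, 1.0, -0.0], [-0.0, -0.0, -1.0]]
force: [-1.7, -0.1, 3.1]
opening: 0.159
grasp_force: 30.0
```

```bash
python3 - <<'E'
from h import *
s=read_state()["position"];print(s,sn(s)*1000)
plate("scene",128,lo=2)
E
```

```text
[0.6435 0.1287 0.0895] [ 77.7325 128.6655  25.4753]
scene [309 228  42  15 280] mean [119.6535 132.9784   4.9865] plane [ 0.0071 -0.0066  5.012 ] s [ 61.6013 153.7275] y [101.5087 159.3326]
```

>>> send_rows(plan=[[255,0.0012,0,0.001,0],[255,0,0,0,0],[150,0,0,0,0],[150,0,0,0,0],[150,0,0,0,0],[150,0,0,0,0],[150,0,0,0,0],[100,0,0,-0.005,0],[0,0,0,-0.015,0],[0,0,0,-0.025,0],[0,0,0,-0.025,0],[0,0,0,-0.025,0],[0,0.01,-0.03,-0.025,0],[0,0.01,-0.03,-0.025,0],[0,0.01,-0.03,-0.025,0],[0,0.01,-0.03,-0.025,0],[0,0.01,-0.03,0,0],[0,0.01,-0.03,0,0],[0,0.01,-0.03,0,0],[0,0.01,-0.03,0,0]])

```text
time_s: 33.92
position: [0.5618, -0.1127, 0.2843]
tcp_rot: [[-1.0, -0.001, 0.001], [-0.001, 1.0, -0.0], [-0.001, -0.0, -1.0]]
force: [0.1, -0.3, -0.5]
opening: 0.999
grasp_force: 0.0
```

>>> send_rows(plan=[[0,0.01,-0.03,0,0],[0,0.01,-0.03,0,0],[0,0.01,-0.03,0,0],[0,0,0,0,0],[0,0,0,0,0]])

```text
time_s: 34.33
position: [0.5321, -0.2029, 0.2838]
tcp_rot: [[-1.0, 0.002, 0.0], [0.002, 1.0, 0.0], [-0.0, 0.0, -1.0]]
force: [-0.8, 0.4, 0.4]
opening: 1.001
grasp_force: 0.0
```

```bash
python3 - <<'E'
from h import *
print(read_state()["position"])
for y in(-61,34,128): plate("scene",y,lo=3)
c,p,d,W=snap("side","s8")
c,p,d,W=snap("wrist","w8"); np.save("pics/w8.npy",d)
q=cv2.imread("pics/s8.png"); cv2.imwrite("pics/c8.png",np.hstack([p[:,:420],cv2.resize(q[130:300,290:450],(376,400))]))
P=c["rotation"];
h=cv2.cvtColor(p,cv2.COLOR_BGR2HSV)
z=W[...,2]
# bridge top
m=(z>.041)&(z<.052)&(W[...,1]<-.15)&(W[...,0]>.4)&(W[...,0]<.75)
k,l,st,ce=cv2.connectedComponentsWithStats(m.astype(np.uint8))
for i in range(1,k):
    if st[i,4]>80: print("bridge",st[i],cv2.minAreaRect((W[l==i][:,:2]*1000).astype(np.float32)),W[l==i].mean(0))
m=(z>.016)&(z<.028)&(W[...,1]<-.15)&(W[...,0]>.35)&(W[...,0]<.78)
k,l,st,ce=cv2.connectedComponentsWithStats(m.astype(np.uint8))
for i in range(1,k):
    if st[i,4]>200: print("top",st[i],cv2.minAreaRect((W[l==i][:,:2]*1000).astype(np.float32)),W[l==i].mean(0))
E
```

```text
[ 0.5321 -0.2029  0.2838]
scene [253 187  43  15 243] mean [109.6562 -57.2056   4.778 ] plane [ 0.0108 -0.0002  3.5757] s [ 42.1889 153.796 ] y [-91.7768 -31.2776]
scene [280 206  43  15 279] mean [109.2328  38.126    5.0779] plane [ 0.0127 -0.0011  3.7361] s [ 43.695  153.2692] y [ 3.7488 64.5609]
scene [309 228  44  15 312] mean [109.0806 133.32     5.0773] plane [ 0.0106 -0.0014  4.1102] s [ 43.7155 153.6108] y [101.5655 158.7944]
bridge [ 209  218   81   19 1286] ((607.831787109375, -284.6522521972656), (99.94567108154297, 21.269954681396484), 88.56410217285156) [ 0.607  -0.2843  0.0451]
top [ 206   79   22  139 1852] ((517.6365356445312, -324.1888427734375), (17.751264572143555, 171.9540557861328), 87.8902359008789) [ 0.5118 -0.3239  0.0197]
top [ 227   80   47  139 5587] ((519.3624267578125, -281.63006591796875), (53.4620246887207, 172.86656188964844), 88.4978256225586) [ 0.5133 -0.2813  0.02  ]
top [ 278   81   14  139 1663] ((520.0899658203125, -240.39877319335938), (16.48706817626953, 172.04515075683594), 88.68770599365234) [ 0.5137 -0.2394  0.0198]
top [ 235  232   56   48 1969] ((660.3427734375, -273.9588623046875), (75.4449234008789, 73.28015899658203), 89.1871566772461) [ 0.6616 -0.2767  0.0201]
```

View pics/c8.png

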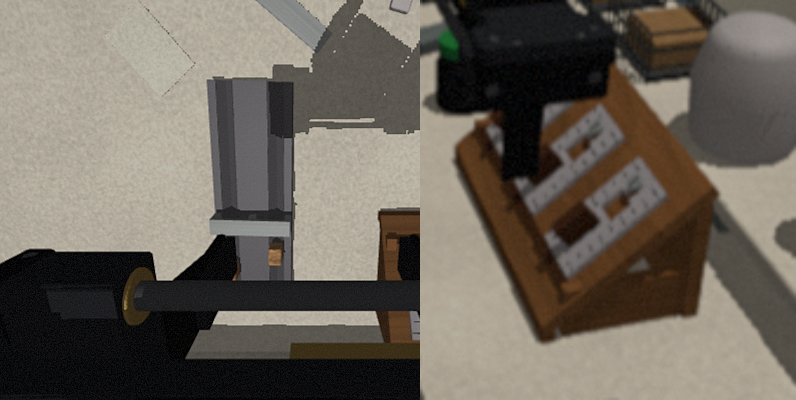

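>>> send_rows(plan=[[0,0.002,0.029,0,0],[0,0.002,0.029,0,0],[0,0.002,0.029,0,0],[0,0.002,0.029,0,0],[0,0.002,0.029,0,0],[0,0.002,0.029,0,0],[0,0.002,0.029,0,0],[0,0.002,0.029,0,0],[0,0.002,0.029,0,0],[0,0.002,0.029,0,0],[0,0.002,0.029,0,0],[0,0.002,0.029,0,0],[0,0.002,0.029,0,0],[0,0.002,0.029,0,0],[0,0.002,0.029,0,0],[0,0.002,0.029,0,0],[0,0.002,0.029,0,0],[0,0.002,0.029,0,0],[0,0,0,0,0],[0,0,0,0,0]])

```text
time_s: 36.25
position: [0.4949, 0.3227, 0.2833]
tcp_rot: [[-1.0, -0.006, -0.0], [-0.006, 1.0, -0.0], [0.0, -0.0, -1.0]]
force: [-1.2, -0.8, 0.4]
opening: 1.003
grasp_force: 0.0
```

```bash
python3 - <<'E'
from h import *
c,p,d,W=snap("wrist","w9")
for lo,hi in((.010,.025),(.004,.03)):
  for g in grips(W,zlo=lo,zhi=hi,box=(.3,.60,.29,.48)):
    if g[5]>1000: print(g[0],g[1],g[2],g[3],g[4],g[5])
go(.4191,.3466,.021,-6.7)
# grooves from w8 (tray)
R=np.array([[-1,.002,0],[.002,1,0],[0,0,-1.]])
E
```

```text
[458.0241 342.1579] [ 18.0428 148.96  ] 83.40733337402344 -6.593186170987297 [449.5269 342.8827  15.7013] 1674
[473.7852 398.0805] [148.8681  18.1264] 3.638812780380249 3.634821257154055 [465.5275 397.1396  15.5835] 1635
[458.2858 342.109 ] [ 18.0754 149.4903] 83.39478302001953 -6.595335696154083 [449.9088 342.7332  15.5711] 1703
[473.9589 398.0916] [149.5743  18.1264] 3.638812780380249 3.7296985359496535 [465.3969 396.7663  15.2338] 1714
pos [0.4952 0.3215 0.2834] yaw 0.23472187160851254 shift [0.0759 0.0256 0.2624] turn 0.12103372936963203
```

>>> send_rows(plan=[[160,0.0127,0.0043,0.03,0],[160,0.0127,0.0043,0.03,0],[160,0.0127,0.0043,0.03,0],[160,0.0127,0.0043,0.03,0],[160,0.0127,0.0042,0.03,0],[160,0.0127,0.0042,0.03,0],[160,0,0,0.015,0.06],[160,0,0,0,0.0595],[160,0,0,0,0],[160,0,0,0,0],[160,0,0,0,0],[160,0,0,0,0],[160,0,0,0,0]])

```text
time_s: 37.38
position: [0.4205, 0.346, 0.0893]
tcp_rot: [[-0.993, 0.118, 0.001], [0.118, 0.993, 0.001], [-0.001, 0.001, -1.0]]
force: [1.0, -0.4, 0.2]
opening: 0.371
grasp_force: 0.0
```

```bash
python3 - <<'E'
from h import *
go(.4186,.3467,.021,-6.6); print(read_state()["opening"])
E
```

```text
pos [0.4205 0.346  0.0893] yaw -6.775669172502423 shift [0.002  0.0004 0.0683] turn -0.003066005454421169
0.3714728590620089
```

>>> send_rows(plan=[[160,0.002,0.0004,0.015,-0.003],[160,0,0,0.015,0],[160,0,0,0.015,0],[160,0,0,0.013,0],[160,0,0,0.0103,0],[160,0,0,0,0],[160,0,0,0,0]])

```text
time_s: 37.97
position: [0.4179, 0.3466, 0.0201]
tcp_rot: [[-0.993, 0.115, -0.001], [0.115, 0.993, -0.0], [0.001, -0.0, -1.0]]
force: [-0.6, -0.1, 0.2]
opening: 0.372
grasp_force: 0.0
```

>>> send_rows(plan=[[255,0,0,0,0],[255,0,0,0,0],[255,0,0,0,0],[255,0,0,0,0],[255,0,0,0,0],[255,0,0,0,0],[255,0,0,0,0]])

```text
time_s: 38.55
position: [0.4184, 0.3469, 0.021]
tcp_rot: [[-0.993, 0.115, 0.001], [0.115, 0.993, 0.001], [-0.001, 0.001, -1.0]]
force: [0.3, 0.2, 6.0]
opening: 0.2
grasp_force: 30.0
```

>>> send_rows(plan=[[255,0,0,-0.01,0],[255,0,0,-0.02,0],[255,0,0,-0.025,-0.045],[255,0,0,-0.025,-0.044],[255,0,0,-0.02,0],[255,-0.001,-0.028,0,0],[255,-0.001,-0.03,0,0],[255,-0.001,-0.03,0,0],[255,-0.001,-0.03,0,0],[255,-0.001,-0.03,0,0],[255,-0.001,-0.03,0,0],[255,-0.001,-0.03,0,0],[255,-0.001,-0.03,0,0],[255,-0.001,-0.03,0,0],[255,-0.001,-0.03,0,0],[255,-0.001,-0.03,0,0],[255,-0.001,-0.03,0,0],[255,-0.001,-0.03,0,0],[255,-0.001,-0.03,0,0],[255,-0.001,-0.03,0,0]])

```text
time_s: 40.22
position: [0.4206, -0.1029, 0.1206]
tcp_rot: [[-1.0, 0.027, -0.0], [0.027, 1.0, 0.0], [0.0, 0.0, -1.0]]
force: [0.8, 0.4, -0.7]
opening: 0.203
grasp_force: 30.0
```

```bash
python3 - <<'E'
from h import *
go(.4756,-.2512,.08,-1.5)
E
```

```text
pos [ 0.4206 -0.1029  0.1206] yaw -1.5256419920463347 shift [-0.0589 -0.1467  0.0405] turn -0.00044753718797873823
```

>>> send_rows(plan=[[255,-0.0118,-0.029,0,0],[255,-0.0118,-0.029,0,0],[255,-0.0118,-0.029,0,0],[255,-0.0118,-0.029,0,0],[255,-0.0117,-0.0307,0,0],[255,0,0,0.015,0],[255,0,0,0.015,0],[255,0,0,0.01,0],[255,0,0,0,0],[255,0,0,0,0]])

```text
time_s: 41.05
position: [0.4755, -0.249, 0.0799]
tcp_rot: [[-1.0, 0.026, -0.002], [0.026, 1.0, 0.001], [0.002, 0.001, -1.0]]
force: [-0.9, 0.2, -0.4]
opening: 0.202
grasp_force: 30.0
```

```bash
python3 - <<'E'
from h import *
go(.4756,-.2512,.0367,-1.5)
c=calibration("wrist"); d=np.load("pics/w8.npy")
c["xyz"]=np.array([.5321-.0813,-.2029+.0002,.2838+.1477]); c["rotation"]=np.array([[.0022,.9568,.2906],[1,-.0021,-.0006],[0,.2906,-.9568]])
W=cloud(c,d)
def groove(W,lab):
    a=np.radians(-1.5);Rt=np.array([[np.cos(a),np.sin(a)],[-np.sin(a),np.cos(a)]])
    Q=(W[...,:2]-np.array([.5678,-.2836]))@Rt.T*1000
    for x0,x1 in((-125,-95),(-60,-20),(-10,20),):
      for g in(30,-30):
        m=(Q[...,0]>x0)&(Q[...,0]<x1)&(abs(Q[...,1]-g)<11)&(W[...,2]>.008)&(W[...,2]<.0205)
        y=Q[m][:,1];z=W[m][:,2]*1000
        if len(y)<40: print(lab,x0,g,"few");continue
        best=min((np.abs(np.clip(12+abs(y-b),0,21)-z-o).mean(),b,o) for b in np.arange(g-5,g+5,.25) for o in np.arange(-2,2.1,.5)); print(lab,x0,g,len(y),best)
groove(W,"w8")
c,p,d,W2=snap("scene"); groove(W2,"scene")
c,p,d,W3=snap("side","s10"); groove(W3,"side"); 
for n,W in(("w8",W),("scene",W2),("side",W3)):
    for z in(.036,):
        m=(W[...,2]>.0325)&(W[...,2]<.045)&(W[...,0]>.63)&(W[...,0]<.71)&(W[...,1]<-.23)&(W[...,1]>-.35)
        k,l,st,ce=cv2.connectedComponentsWithStats(m.astype(np.uint8))
        for i in range(1,k):
            if st[i,4]>15: print(n,"stop",st[i,4],cv2.minAreaRect((W[l==i][:,:2]*1000).astype(np.float32)),W[l==i][:,2].max())
cv2.imwrite("pics/s10c.png",cv2.resize(p[240:400,200:480],None,fx=2.8,fy=2.8))
E
```

```text
pos [ 0.4755 -0.249   0.0799] yaw -1.4921835207582979 shift [-0.0003 -0.0022  0.0432] turn 0.0001364232986814921
w8 -125 30 424 (np.float64(0.7003473161655427), np.float64(27.75), np.float64(0.5))
w8 -125 -30 412 (np.float64(0.7041829251302948), np.float64(-32.25), np.float64(0.5))
w8 -60 30 470 (np.float64(0.6414639785582438), np.float64(27.25), np.float64(0.5))
w8 -60 -30 490 (np.float64(0.6685118297881429), np.float64(-32.5), np.float64(0.5))
w8 -10 30 339 (np.float64(0.6370759809215889), np.float64(27.0), np.float64(0.5))
w8 -10 -30 338 (np.float64(0.68536602866282), np.float64(-33.0), np.float64(0.5))
scene -125 30 few
scene -125 -30 few
scene -60 30 50 (np.float64(1.8801818701857196), np.float64(29.25), np.float64(-1.0))
scene -60 -30 few
scene -10 30 few
scene -10 -30 few
side -125 30 177 (np.float64(1.1729851292247286), np.float64(30.75), np.float64(1.5))
side -125 -30 217 (np.float64(1.0522039267546839), np.float64(-29.5), np.float64(1.5))
side -60 30 226 (np.float64(1.140670994734558), np.float64(30.5), np.float64(1.5))
side -60 -30 267 (np.float64(1.1662967487267326), np.f
[... 314 characters left out ...]
44) 0.04202587811040781
w8 stop 25 ((678.9724731445312, -311.6078186035156), (4.829327583312988, 9.80799674987793), 62.67040252685547) 0.04181228617741528
scene stop 51 ((678.7208251953125, -313.6708679199219), (19.5108585357666, 23.458112716674805), 87.6072769165039) 0.04426091580034175
scene stop 53 ((654.4334106445312, -254.50672912597656), (23.930456161499023, 18.850202560424805), 1.8302857875823975) 0.04440556442534438
side stop 134 ((652.4728393554688, -256.8414611816406), (18.877212524414062, 24.522594451904297), 89.9406509399414) 0.041496276032990664
side stop 157 ((676.920654296875, -316.6721496582031), (18.283987045288086, 24.368322372436523), 87.25051879882812) 0.04178987473466855
```

View pics/s10c.png

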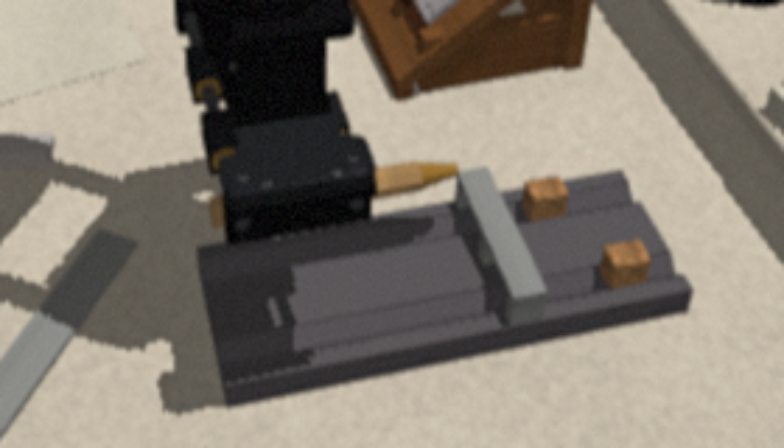

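```bash
python3 - <<'E'
from h import *
c=calibration("wrist"); d=np.load("pics/w8.npy")
c["xyz"]=np.array([.5321-.0813,-.2029+.0002,.2838+.1477]); c["rotation"]=np.array([[.0022,.9568,.2906],[1,-.0021,-.0006],[0,.2906,-.9568]])
W8=cloud(c,d)
W3=snap("side")[3]
for n,W in(("w8",W8),("side",W3)):
    m=(W[...,2]>.041)&(W[...,2]<.052)&(W[...,1]<-.15)&(W[...,0]>.57)&(W[...,0]<.65)
    k,l,st,ce=cv2.connectedComponentsWithStats(m.astype(np.uint8)); i=1+np.argmax(st[1:,4])
    print(n,cv2.minAreaRect((W[l==i][:,:2]*1000).astype(np.float32)))
# held pen seen by side: points above z .06
m=(W3[...,2]>.05)&(W3[...,2]<.1)&(W3[...,0]>.51)&(W3[...,0]<.60)&(W3[...,1]<-.2)&(W3[...,1]>-.3)
P=W3[m];print(len(P),P.mean(0),np.percentile(P[:,0],98),np.polyfit(P[:,0],P[:,1],1),np.polyfit(P[:,0],P[:,2],1))
E
```

```text
w8 ((606.6016845703125, -287.68890380859375), (99.94654083251953, 21.26954460144043), 88.34723663330078)
side ((609.6720581054688, -285.46429443359375), (101.32546997070312, 21.088163375854492), 88.52066040039062)
271 [ 0.563  -0.2563  0.0718] 0.5905823865357887 [ 0.0542 -0.2868] [-0.0474  0.0985]
```

>>> send_rows(plan=[[255,0,-0.002,0.01,0],[255,0,0,0.01,0],[255,0,0,0.01,0],[255,0,0,0.006,0],[255,0,0,0.003,0],[255,0,0,0,0],[255,0,0,0,0]])

```text
time_s: 41.78
position: [0.4759, -0.2517, 0.0408]
tcp_rot: [[-1.0, 0.026, -0.001], [0.026, 1.0, 0.0], [0.001, 0.0, -1.0]]
force: [-0.6, -0.1, -0.5]
opening: 0.2
grasp_force: 30.0
```

```bash
python3 - <<'E'
from h import *
go(.4756,-.2512,.0367,-1.5); print(read_state()["force"])
E
```

```text
pos [ 0.4759 -0.2517  0.0408] yaw -1.5096662073899427 shift [0.0003 0.0005 0.0041] turn -0.00016870714513510802
[-0.5782 -0.0811 -0.4587]
```

>>> send_rows(plan=[[255,0,0,0.0015,0],[255,0,0.0005,0.0013,0],[255,0,0,0.001,0],[255,0,0,0,0]])

```text
time_s: 42.12
position: [0.4761, -0.2512, 0.0376]
tcp_rot: [[-1.0, 0.026, 0.0], [0.026, 1.0, -0.0], [-0.0, -0.0, -1.0]]
force: [0.3, -0.2, -1.0]
opening: 0.203
grasp_force: 30.0
```

>>> send_rows(plan=[[255,0,0,0.0008,0],[180,0,0,0,0],[170,0,0,0,0],[160,0,0,0,0],[160,0,0,0,0],[160,0,0,0,0],[160,0,0,-0.01,0],[160,0,0,-0.02,0],[160,0.02,0,-0.02,0],[160,0.02,0,-0.015,0],[160,0.02,0,0,0],[255,0,0,0,0],[255,0,0,0,0],[255,0,0,0,0]])

```text
time_s: 43.28
position: [0.417, -0.2504, 0.102]
tcp_rot: [[-1.0, 0.027, 0.001], [0.027, 1.0, -0.001], [-0.002, -0.001, -1.0]]
force: [-0.8, 0.0, -0.0]
opening: 0.226
grasp_force: 0.0
```

```bash
cat >> h.py <<'E'
def tray(P): 
    a=np.radians(-1.5);R=np.array([[np.cos(a),np.sin(a)],[-np.sin(a),np.cos(a)]])
    return np.concatenate([(P[...,:2]-np.array([.5678,-.2835]))@R.T,P[...,2:]],-1)*1000
def penin(g,f=None):
    for n in("side","wrist","scene"):
        c,p,d,W=snap(n,f and f+n); Q=tray(W)
        m=(abs(Q[...,1]-g)<14)&(Q[...,2]>24)&(Q[...,2]<38)&(Q[...,0]>-150)&(Q[...,0]<68)
        P=Q[m]
        if len(P)>30: print(n,len(P),"x",np.percentile(P[:,0],[1,99]),"y",P[:,1].mean(),"dy/dx",np.polyfit(P[:,0],P[:,1],1)[0],"z",np.percentile(P[:,2],95))
E
python3 - <<'E'
from h import *
penin(30,"p1"); s=read_state(); print(s["position"],tray(s["position"]))
E
```

```text
side 798 x [-124.7635   32.5777] y 26.8215218549122 dy/dx 0.014926666075372642 z 33.47340592201788
wrist 1512 x [-127.3684  -47.8715] y 30.122001736613413 dy/dx -0.0009644764297934141 z 33.7666490021362
scene 241 x [-122.4833   22.0123] y 35.31889789845592 dy/dx -0.00801417159054395 z 35.81826959903201
[ 0.4171 -0.25    0.1015] [-151.5682   29.4943  101.4723]
```

>>> send_rows(plan=[[255,0,0,0.015,0],[255,0,0,0.015,0],[255,0,0,0.015,0],[255,0,0.0005,0.012,0],[255,0,0,0.0055,0],[255,0,0,0,0],[255,0,0,0,0]])

```text
time_s: 44.02
position: [0.4164, -0.2491, 0.0389]
tcp_rot: [[-1.0, 0.026, -0.0], [0.026, 1.0, 0.0], [0.0, 0.0, -1.0]]
force: [0.5, 0.3, 0.9]
opening: 0.002
grasp_force: 0.0
```

```bash
python3 - <<'E'
from h import *
s=read_state(); print(tray(s["position"]),s["force"],s["opening"])
E
```

```text
[-152.2644   30.3806   38.8724] [0.5479 0.3252 0.8613] 0.002290286470084317
```

Advance to ~8 mm short of the stop.

>>> send_rows(plan=[[255,-0.004,0,0,0],[255,-0.004,0,0,0],[255,-0.003,0,0,0],[255,-0.002,0,0,0],[255,-0.002,0,0,0],[255,-0.003,0,0,0],[255,-0.003,0,0,0],[255,-0.003,0,0,0],[255,-0.003,0,0,0],[255,-0.003,0,0,0],[255,-0.003,0,0,0],[255,-0.003,0,0,0],[255,-0.003,0,0,0],[255,-0.003,0,0,0],[255,-0.003,0,0,0],[255,-0.003,0,0,0],[255,-0.003,0,0,0],[255,-0.003,0,0,0],[255,0,0,0,0],[255,0,0,0,0]])

```text
time_s: 45.68
position: [0.4703, -0.2507, 0.0392]
tcp_rot: [[-1.0, 0.026, 0.0], [0.026, 1.0, -0.0], [-0.0, -0.0, -1.0]]
force: [0.1, -0.8, 0.3]
opening: 0.004
grasp_force: 0.0
```

```bash
cat >> h.py <<'E'
def stat(g):
    s=read_state(); print(tray(s["position"]),s["force"])
    for n in("side","scene"):
        c,p,d,W=snap(n,"st"+n); Q=tray(W); h=cv2.cvtColor(p,cv2.COLOR_BGR2HSV)
        m=(abs(Q[...,1]-g)<14)&(Q[...,2]>24)&(Q[...,2]<48)&(Q[...,0]>52)&(Q[...,0]<130)
        P=Q[m]; top=P[P[:,2]>35.5]; pen=P[P[:,2]<34]
        print(n,"stop x",np.percentile(top[:,0],[2,98]) if len(top) else None,"below-top x",np.percentile(pen[:,0],[2,50,98]) if len(pen) else None)
E
python3 - <<'E'
from h import *
stat(30)
E
```

```text
[-98.3056  30.2589  39.1674] [ 0.0958 -0.8325  0.2673]
side stop x [72.407  95.3091] below-top x [60.8931 78.3499 94.6551]
scene stop x [53.159  97.8687] below-top x [ 53.9111  81.6222 116.5836]
```

>>> send_rows(plan=[[255,-0.002,0,0,0],[255,-0.002,0,0,0],[255,-0.001,0,0,0],[255,0,0,0,0]])

```text
time_s: 46.12
position: [0.4754, -0.2509, 0.0392]
tcp_rot: [[-1.0, 0.026, 0.0], [0.026, 1.0, -0.0], [-0.0, -0.0, -1.0]]
force: [1.1, -0.7, -0.5]
opening: 0.004
grasp_force: 0.0
```

>>> send_rows(plan=[[255,-0.001,0,0,0],[255,0,0,0,0]])

```text
time_s: 46.28
position: [0.4762, -0.2508, 0.0392]
tcp_rot: [[-1.0, 0.026, 0.0], [0.026, 1.0, -0.0], [-0.0, -0.0, -1.0]]
force: [0.8, -0.1, 0.1]
opening: 0.005
grasp_force: 0.0
```

>>> send_rows(plan=[[255,-0.001,0,0,0],[255,0,0,0,0]])

```text
time_s: 46.45
position: [0.4772, -0.2509, 0.0392]
tcp_rot: [[-1.0, 0.026, 0.0], [0.026, 1.0, -0.0], [-0.0, -0.0, -1.0]]
force: [0.1, 0.1, -1.0]
opening: 0.003
grasp_force: 0.0
```

```bash
python3 - <<'E'
from h import *
stat(30)
p=cv2.imread("pics/stside.png"); cv2.imwrite("pics/s11c.png",cv2.resize(p[280:360,320:460],None,fx=5,fy=5,interpolation=cv2.INTER_CUBIC))
E
```

```text
[-91.3995  30.2386  39.1901] [ 0.0682  0.1417 -1.0486]
side stop x [72.0092 95.2259] below-top x [59.8934 75.3902 94.6608]
scene stop x [52.2933 97.3192] below-top x [ 54.2628  78.9627 109.9635]
```

View pics/s11c.png

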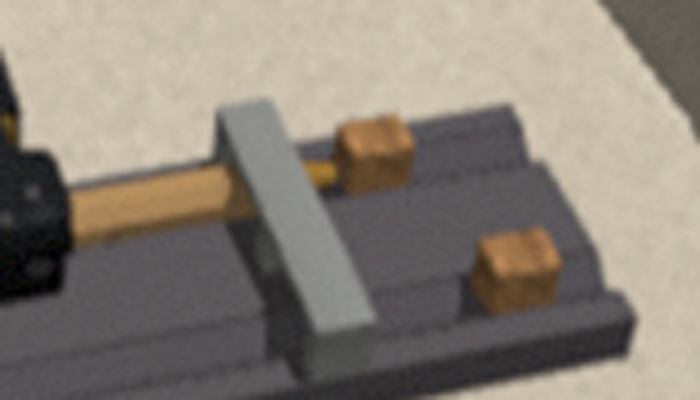

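>>> send_rows(plan=[[255,-0.0008,0,0,0],[255,0,0,0,0],[255,0,0,0,0]])

```text
time_s: 46.8
position: [0.4779, -0.2509, 0.0392]
tcp_rot: [[-1.0, 0.026, 0.0], [0.026, 1.0, -0.0], [-0.0, -0.0, -1.0]]
force: [-0.2, -0.2, -0.4]
opening: 0.006
grasp_force: 0.0
```

>>> send_rows(plan=[[255,-0.0008,0,0,0],[255,0,0,0,0],[255,0,0,0,0]])

```text
time_s: 47.05
position: [0.4787, -0.2509, 0.0392]
tcp_rot: [[-1.0, 0.026, 0.0], [0.026, 1.0, -0.0], [-0.0, -0.0, -1.0]]
force: [0.3, 0.3, -0.2]
opening: 0.007
grasp_force: 0.0
```

```bash
python3 - <<'E'
from h import *
stat(30)
E
```

```text
[-89.8804  30.2754  39.1556] [ 0.3458  0.2873 -0.1847]
side stop x [71.7969 95.1208] below-top x [60.1825 75.0392 94.0727]
scene stop x [52.4657 96.4027] below-top x [52.7295 75.9094 97.1594]
```

>>> send_rows(plan=[[255,-0.0008,0,0,0],[255,0,0,0,0],[255,0,0,0,0]])

```text
time_s: 47.4
position: [0.4795, -0.2509, 0.0392]
tcp_rot: [[-1.0, 0.026, 0.0], [0.026, 1.0, -0.0], [-0.0, -0.0, -1.0]]
force: [-0.1, -0.2, 0.0]
opening: 0.003
grasp_force: 0.0
```

>>> send_rows(plan=[[255,-0.0006,0,0,0],[255,0,0,0,0],[255,0,0,0,0]])

```text
time_s: 47.65
position: [0.4799, -0.2508, 0.0391]
tcp_rot: [[-1.0, 0.026, -0.0], [0.026, 1.0, 0.0], [0.0, 0.0, -1.0]]
force: [-1.9, 0.4, 0.8]
opening: 0.005
grasp_force: 0.4
```

```bash
python3 - <<'E'
from h import *
stat(30)
E
```

```text
[-88.7059  30.3572  39.1355] [-1.8896  0.4325  0.839 ]
side stop x [72.3619 95.1054] below-top x [59.9728 75.0475 94.2695]
scene stop x [52.1798 96.8281] below-top x [ 52.2978  76.9728 120.4003]
```

>>> send_rows(plan=[[255,-0.0003,0,0,0],[255,0,0,0,0],[255,0,0,0,0]])

```text
time_s: 48.0
position: [0.48, -0.2508, 0.0391]
tcp_rot: [[-1.0, 0.026, -0.001], [0.026, 1.0, 0.0], [0.001, 0.0, -1.0]]
force: [-1.8, -0.5, 1.3]
opening: -0.002
grasp_force: 1.1
```

>>> send_rows(plan=[[255,0.008,0,0,0],[255,0.012,0,0,0],[160,0,0,-0.02,0],[160,0,0,-0.025,0],[160,0,0,-0.025,0],[160,0,0,-0.015,-0.045],[160,0,0,0,-0.045],[160,0,0.03,0,0],[160,0,0.03,0,0],[160,0,0.03,0,0],[160,0,0.03,0,0],[160,0,0.03,0,0],[160,0,0.03,0,0],[160,0,0.03,0,0],[160,0,0.03,0,0],[160,0,0.03,0,0],[160,0,0.03,0,0],[160,0,0.03,0,0],[160,0,0.03,0,0],[160,0,0.03,0,0]])

```text
time_s: 49.67
position: [0.4352, 0.1403, 0.1243]
tcp_rot: [[-0.998, -0.063, 0.001], [-0.063, 0.998, 0.0], [-0.001, 0.0, -1.0]]
force: [0.3, -0.5, -0.4]
opening: 0.373
grasp_force: 0.0
```

```bash
python3 - <<'E'
from h import *
go(.4341,.3956,.09,3.65)
E
```

```text
pos [0.4352 0.1403 0.1243] yaw 3.621855116294472 shift [-0.015   0.2548  0.0344] turn -0.0004912208882523664
```

>>> send_rows(plan=[[160,-0.0017,0.028,0,0],[160,-0.0017,0.028,0,0],[160,-0.0017,0.028,0,0],[160,-0.0017,0.028,0,0],[160,-0.0017,0.028,0,0],[160,-0.0017,0.028,0,0],[160,-0.0017,0.028,0,0],[160,-0.0017,0.028,0,0],[160,-0.0014,0.0308,0,0],[160,0,0,0.015,0],[160,0,0,0.015,0],[160,0,0,0,0],[160,0,0,0,0]])

```text
time_s: 50.75
position: [0.4335, 0.3936, 0.0934]
tcp_rot: [[-0.998, -0.064, -0.002], [-0.064, 0.998, -0.001], [0.002, -0.001, -1.0]]
force: [-0.2, 0.3, 0.4]
opening: 0.371
grasp_force: 0.0
```

```bash
python3 - <<'E'
from h import *
go(.4341,.3956,.021,3.65)
c,p,d,W=snap("side")
for g in grips(W,zlo=.008,zhi=.025,box=(.3,.60,.29,.48)): print(g[0],g[1],g[2],g[3],g[4],g[5])
E
```

```text
pos [0.4335 0.3936 0.0934] yaw 3.6439056336488655 shift [-0.0009  0.002   0.0724] turn -0.00010636675865004746
[475.108  395.3103] [148.7493  18.7375] 4.915891170501709 3.8877134186884983 [468.2048 393.1442  12.9795] 219
```

>>> send_rows(plan=[[160,-0.0009,0.0015,0.015,0],[160,0,0,0.015,0],[160,0,0,0.015,0],[160,0,0,0.015,0],[160,0,0,0.012,0],[160,0,0,0,0],[255,0,0,0,0],[255,0,0,0,0],[255,0,0,0,0],[255,0,0,0,0],[255,0,0,0,0],[255,0,0,0,0],[255,0,0,0,0],[255,0,0,0,0]])

```text
time_s: 51.97
position: [0.4359, 0.3961, 0.0232]
tcp_rot: [[-0.998, -0.064, 0.002], [-0.064, 0.998, 0.001], [-0.002, 0.001, -1.0]]
force: [0.8, -0.6, 5.6]
opening: 0.2
grasp_force: 30.0
```

>>> send_rows(plan=[[255,0,0,-0.01,0],[255,0,0,-0.02,0],[255,0,0,-0.025,0.045],[255,0,0,-0.025,0.045],[255,0,0,-0.02,0],[255,0,-0.028,0,0],[255,0,-0.03,0,0],[255,0,-0.03,0,0],[255,0,-0.03,0,0],[255,0,-0.03,0,0],[255,0,-0.03,0,0],[255,0,-0.03,0,0],[255,0,-0.03,0,0],[255,0,-0.03,0,0],[255,0,-0.03,0,0],[255,0,-0.03,0,0],[255,0,-0.03,0,0],[255,0,-0.03,0,0],[255,0,-0.03,0,0],[255,0,-0.03,0,0]])

```text
time_s: 53.63
position: [0.4229, -0.0535, 0.1225]
tcp_rot: [[-1.0, 0.026, -0.0], [0.026, 1.0, 0.0], [0.0, 0.0, -1.0]]
force: [0.6, 0.6, -0.1]
opening: 0.198
grasp_force: 30.0
```

```bash
python3 - <<'E'
from h import *
a=np.radians(-1.5);R=np.array([[np.cos(a),-np.sin(a)],[np.sin(a),np.cos(a)]])
t=np.array([.5678,-.2835])+R@[-.093,-.030];print(t)
go(*t,.12,-1.5)
E
```

```text
[ 0.474  -0.3111]
pos [ 0.4229 -0.0535  0.1225] yaw -1.5156282420772846 shift [-0.058  -0.2561  0.0025] turn -0.00027276428054733503
```

>>> send_rows(plan=[[255,-0.0065,-0.0285,0,0],[255,-0.0065,-0.0285,0,0],[255,-0.0065,-0.0285,0,0],[255,-0.0065,-0.0285,0,0],[255,-0.0065,-0.0285,0,0],[255,-0.0065,-0.0285,0,0],[255,-0.0065,-0.0285,0,0],[255,-0.0065,-0.0285,0,0],[255,-0.006,-0.0281,0,0],[255,0,0,0.015,0],[255,0,0,0.015,0],[255,0,0,0.015,0],[255,0,0,0,0],[255,0,0,0,0]])

```text
time_s: 54.8
position: [0.4739, -0.3091, 0.0768]
tcp_rot: [[-1.0, 0.026, -0.002], [0.026, 1.0, 0.002], [0.002, 0.002, -1.0]]
force: [-0.1, -0.7, 0.1]
opening: 0.195
grasp_force: 30.0
```

```bash
python3 - <<'E'
from h import *
go(.474,-.3111,.0395,-1.5)
W=snap("side")[3]; Q=tray(W)
m=(abs(Q[...,1]+30)<20)&(Q[...,2]>37)&(Q[...,2]<90)&(Q[...,0]>-75)&(Q[...,0]<28)
P=Q[m];print(len(P),np.percentile(P[:,0],99),np.polyfit(P[:,0],P[:,1],1),np.polyfit(P[:,0],P[:,2],1))
E
```

```text
pos [ 0.4739 -0.3091  0.0768] yaw -1.5150986591666835 shift [-0.0002 -0.0021  0.0373] turn -0.00026352131509505065
280 20.99609108056054 [  0.0757 -31.5528] [-0.0874 64.9568]
```

>>> send_rows(plan=[[255,0,-0.0018,0.012,0],[255,0,0,0.012,0],[255,0,0,0.007,0],[255,0,0,0.003,0],[255,0,0,0.002,0],[255,0,0,0,0],[255,0,0,0,0]])

```text
time_s: 55.43
position: [0.4746, -0.3116, 0.0411]
tcp_rot: [[-1.0, 0.026, -0.0], [0.026, 1.0, 0.0], [0.0, 0.0, -1.0]]
force: [0.0, 0.0, 0.0]
opening: 0.201
grasp_force: 30.0
```

```bash
python3 - <<'E'
from h import *
go(.474,-.3111,.0395,-1.5);print(read_state()["force"])
E
```

```text
pos [ 0.4746 -0.3116  0.0411] yaw -1.509126263257216 shift [0.0006 0.0004 0.0016] turn -0.00015928334224220124
[0.0019 0.0372 0.002 ]
```

>>> send_rows(plan=[[255,0,0.0003,0.001,0],[255,0,0,0.001,0],[180,0,0,0,0],[170,0,0,0,0],[160,0,0,0,0],[160,0,0,0,0],[160,0,0,0,0],[160,0,0,-0.01,0],[160,0,0,-0.02,0],[160,0.02,0,-0.02,0],[160,0.02,0,-0.015,0],[160,0.022,0,0,0],[255,0,0,0,0],[255,0,0,0,0],[255,0,0,0,0],[255,0,0,0,0],[255,0,0,0,0],[255,0,0,0,0],[255,0,0,0,0]])

```text
time_s: 57.02
position: [0.413, -0.3095, 0.1039]
tcp_rot: [[-1.0, 0.026, -0.0], [0.026, 1.0, 0.0], [0.0, 0.0, -1.0]]
force: [0.4, 0.2, 0.6]
opening: 0.019
grasp_force: 0.0
```

```bash
python3 - <<'E'
from h import *
penin(-30,"p2"); s=read_state(); print(s["opening"],tray(s["position"]))
stat(30);stat(-30)
E
```

```text
side 936 x [-126.5654   20.6274] y -33.12422897265316 dy/dx -0.00011418289863714007 z 33.507890151104775
wrist 369 x [-128.9133  -47.7583] y -29.948349431846303 dy/dx 0.01191550350686032 z 33.85043032938532
scene 237 x [-124.8237   51.7707] y -25.356409450687256 dy/dx -0.04333757870075752 z 35.546897055626786
0.0016161701036949787 [-154.3612  -30.0705  103.9807]
[-154.3612  -30.0705  103.9807] [ 0.0481  0.2567 -0.4226]
side stop x [71.9381 95.106 ] below-top x [60.2092 74.0684 94.5368]
scene stop x [52.1953 97.8833] below-top x [ 53.1002  75.7199 105.3361]
[-154.4503  -30.09    104.0611] [-0.4149 -0.2606  0.5853]
side stop x [ 52.4271 121.5848] below-top x [ 98.7749 106.3652 121.8749]
scene stop x [ 52.5079 123.5296] below-top x [ 52.6337 111.0669 123.4963]
```

>>> send_rows(plan=[[255,0,0,0.015,0],[255,0,0,0.015,0],[255,0,0,0.015,0],[255,0,0,0.013,0],[255,0,0,0.007,0],[255,0,0,0,0],[255,-0.004,0,0,0],[255,-0.004,0,0,0],[255,-0.003,0,0,0],[255,-0.002,0,0,0],[255,-0.002,0,0,0],[255,-0.003,0,0,0],[255,-0.004,0,0,0],[255,-0.004,0,0,0],[255,-0.004,0,0,0],[255,-0.004,0,0,0],[255,-0.004,0,0,0],[255,-0.004,0,0,0],[255,0,0,0,0],[255,0,0,0,0]])

```text
time_s: 59.03
position: [0.4549, -0.3107, 0.0391]
tcp_rot: [[-1.0, 0.026, 0.0], [0.026, 1.0, -0.0], [-0.0, -0.0, -1.0]]
force: [0.1, 0.1, 0.7]
opening: 0.007
grasp_force: 0.0
```

```bash
python3 - <<'E'
from h import *
s=read_state(); print(tray(s["position"]),s["force"])
penin(-30)
E
```

```text
[-112.193   -30.1944   39.1203] [0.1036 0.1327 0.7092]
side 538 x [-48.3704  33.6387] y -33.21685346148659 dy/dx -0.004895671737272225 z 33.44793034843282
wrist 731 x [-125.2349  -62.2506] y -30.44480679900593 dy/dx -0.006663607629225219 z 36.9331333178351
scene 236 x [-120.8616   51.4113] y -24.934879539188874 dy/dx -0.02452094446557563 z 36.312032375468014
```

Continue 43 mm to about -69.

>>> send_rows(plan=[[255,-0.003,0,0,0],[255,-0.004,0,0,0],[255,-0.004,0,0,0],[255,-0.004,0,0,0],[255,-0.004,0,0,0],[255,-0.004,0,0,0],[255,-0.004,0,0,0],[255,-0.004,0,0,0],[255,-0.003,0,0,0],[255,-0.003,0,0,0],[255,-0.002,0,0,0],[255,-0.002,0,0,0],[255,0,0,0,0],[255,0,0,0,0]])

```text
time_s: 60.35
position: [0.4956, -0.3118, 0.0392]
tcp_rot: [[-1.0, 0.026, 0.0], [0.026, 1.0, -0.0], [-0.0, 0.0, -1.0]]
force: [-0.0, -0.4, 0.3]
opening: 0.006
grasp_force: 0.0
```

>>> send_rows(plan=[[255,-0.001,0,0,0],[255,-0.001,0,0,0],[255,0,0,0,0]])

```text
time_s: 60.6
position: [0.4976, -0.3119, 0.0392]
tcp_rot: [[-1.0, 0.026, 0.0], [0.026, 1.0, -0.0], [-0.0, 0.0, -1.0]]
force: [0.8, -0.2, -0.5]
opening: 0.004
grasp_force: 0.0
```

>>> send_rows(plan=[[255,-0.001,0,0,0],[255,0,0,0,0]])

```text
time_s: 60.77
position: [0.4987, -0.3119, 0.0392]
tcp_rot: [[-1.0, 0.026, 0.0], [0.026, 1.0, -0.0], [-0.0, -0.0, -1.0]]
force: [0.8, 0.3, -0.6]
opening: 0.004
grasp_force: 0.0
```

```bash
python3 - <<'E'
from h import *
stat(-30)
E
```

```text
[-68.3789 -30.2134  39.1813] [ 0.7861  0.3166 -0.57  ]
side stop x [ 98.4126 121.5394] below-top x [ 58.4583  79.8858 120.776 ]
scene stop x [ 52.275  122.8347] below-top x [ 53.799   81.1838 123.3885]
```

>>> send_rows(plan=[[255,-0.001,0,0,0],[255,-0.001,0,0,0],[255,-0.001,0,0,0],[255,0,0,0,0],[255,0,0,0,0]])

```text
time_s: 61.28
position: [0.5017, -0.312, 0.0392]
tcp_rot: [[-1.0, 0.026, 0.0], [0.026, 1.0, -0.0], [-0.0, -0.0, -1.0]]
force: [-0.5, -0.3, -0.0]
opening: 0.006
grasp_force: 0.0
```

>>> send_rows(plan=[[255,-0.0008,0,0,0],[255,0,0,0,0],[255,0,0,0,0]])

```text
time_s: 61.53
position: [0.5024, -0.312, 0.0392]
tcp_rot: [[-1.0, 0.026, 0.0], [0.026, 1.0, -0.0], [-0.0, -0.0, -1.0]]
force: [0.3, -0.2, 1.3]
opening: 0.004
grasp_force: 0.0
```

>>> send_rows(plan=[[255,-0.0008,0,0,0],[255,0,0,0,0],[255,0,0,0,0]])

```text
time_s: 61.78
position: [0.5032, -0.312, 0.0392]
tcp_rot: [[-1.0, 0.026, 0.0], [0.026, 1.0, -0.0], [-0.0, -0.0, -1.0]]
force: [0.0, 0.0, -1.3]
opening: 0.009
grasp_force: 0.0
```

Now at about -63.8; contact expected near -62.3.

>>> send_rows(plan=[[255,-0.0006,0,0,0],[255,0,0,0,0],[255,0,0,0,0]])

```text
time_s: 62.03
position: [0.5038, -0.312, 0.0392]
tcp_rot: [[-1.0, 0.026, 0.0], [0.026, 1.0, -0.0], [-0.0, -0.0, -1.0]]
force: [-0.0, -0.3, 1.1]
opening: 0.006
grasp_force: 0.0
```

>>> send_rows(plan=[[255,-0.0005,0,0,0],[255,0,0,0,0],[255,0,0,0,0]])

```text
time_s: 62.28
position: [0.5043, -0.312, 0.0391]
tcp_rot: [[-1.0, 0.026, 0.0], [0.026, 1.0, 0.0], [-0.0, 0.0, -1.0]]
force: [-1.0, -0.2, -0.0]
opening: 0.005
grasp_force: 0.0
```

>>> send_rows(plan=[[255,-0.0004,0,0,0],[255,0,0,0,0],[255,0,0,0,0]])

```text
time_s: 62.53
position: [0.5046, -0.312, 0.0391]
tcp_rot: [[-1.0, 0.026, 0.0], [0.026, 1.0, -0.0], [-0.0, -0.0, -1.0]]
force: [0.2, -0.9, -0.1]
opening: 0.005
grasp_force: 0.0
```

```bash
python3 - <<'E'
from h import *
stat(-30)
print(np.mean([(capture("side"),read_state()["force"])[1] for _ in range(5)],axis=0))
E
```

```text
[-62.3932 -30.1871  39.148 ] [ 0.2373 -0.8722 -0.1   ]
side stop x [ 99.0867 121.9184] below-top x [ 58.4299  81.112  120.0007]
scene stop x [ 52.3829 124.2838] below-top x [ 52.9786  80.0487 123.7984]
[0.2219 0.0555 0.1598]
```

Not yet in contact; keep on in small steps.

>>> send_rows(plan=[[255,-0.0004,0,0,0],[255,0,0,0,0],[255,0,0,0,0]])

```text
time_s: 63.13
position: [0.5049, -0.312, 0.0391]
tcp_rot: [[-1.0, 0.026, -0.0], [0.026, 1.0, 0.0], [0.0, 0.0, -1.0]]
force: [-1.4, 0.2, 0.3]
opening: 0.005
grasp_force: 0.3
```

>>> send_rows(plan=[[255,-0.0004,0,0,0],[255,0,0,0,0],[255,0,0,0,0]])

```text
time_s: 63.38
position: [0.505, -0.312, 0.0391]
tcp_rot: [[-1.0, 0.026, -0.001], [0.026, 1.0, 0.0], [0.001, 0.0, -1.0]]
force: [-2.6, -0.5, 0.3]
opening: 0.009
grasp_force: 1.1
```

```bash
python3 - <<'E'
from h import *
stat(-30)
print(np.mean([(capture("side"),read_state()["force"])[1] for _ in range(5)],axis=0))
E
```

```text
[-62.0758 -30.1701  39.12  ] [-2.5642 -0.5246  0.3303]
side stop x [ 82.7617 121.9975] below-top x [ 58.4536  81.4316 120.292 ]
scene stop x [ 52.0367 124.1515] below-top x [ 52.9594  80.8358 123.9331]
[-3.1053 -0.7008  1.2981]
```

Contact: 2.6–3 N, stop unmoved. Back off and check everything.

>>> send_rows(plan=[[255,0.006,0,0,0],[255,0.012,0,0,0],[255,0,0,-0.02,0],[200,0,0,-0.025,0],[200,0,0,-0.025,0],[200,0,0,-0.025,0],[200,0,0,-0.02,0],[200,0.01,0.02,-0.02,0],[200,0.01,0.03,0,0],[200,0.01,0.03,0,0],[200,0,0.03,0,0],[200,0,0.03,0,0],[200,0,0,0,0],[200,0,0,0,0]])

```text
time_s: 64.9
position: [0.4614, -0.1694, 0.1744]
tcp_rot: [[-1.0, 0.024, 0.001], [0.024, 1.0, -0.0], [-0.001, -0.0, -1.0]]
force: [-0.1, -1.1, -0.6]
opening: 0.219
grasp_force: 0.0
```

```bash
python3 - <<'E'
from h import *
print(read_state()["position"])
stat(30);stat(-30);penin(30);penin(-30)
for y in(-61,34,128): plate("scene",y,lo=3)
p=cv2.imread("pics/stside.png"); q=cv2.imread("pics/stscene.png")
cv2.imwrite("pics/fin.png",np.hstack([cv2.resize(p[120:380,230:490],(400,400)),cv2.resize(q[120:320,180:380],(400,400))]))
E
```

```text
[ 0.4614 -0.1694  0.1744]
[-109.3884  111.3087  174.4071] [-0.0807 -1.0888 -0.5774]
side stop x [52.6339 94.8075] below-top x [59.9243 74.5019 94.5073]
scene stop x [52.6398 96.9771] below-top x [55.449  77.2897 96.6438]
[-108.6368  109.1474  174.4495] [ 0.709  -0.214  -0.5308]
side stop x [ 98.4501 122.0305] below-top x [ 59.0361  81.1136 119.9816]
scene stop x [ 52.5425 123.5429] below-top x [ 52.7272  83.5858 123.9258]
side 655 x [-77.2784  65.6482] y 26.679691607022203 dy/dx 0.006543459367654793 z 33.4844041963881
wrist 632 x [-79.6413 -48.9359] y 31.430357500324536 dy/dx 0.028026965423716497 z 33.83365322317836
scene 203 x [-78.3061  63.8822] y 35.08996004439624 dy/dx 0.002152042033364617 z 36.0262849688766
side 624 x [-50.8139  67.0635] y -33.16012959880229 dy/dx -0.00315033857963669 z 33.545682393980485
wrist 137 x [-53.4368 -44.5839] y -29.20890123234374 dy/dx -0.5177426832212455 z 33.561334647576125
scene 173 x [-84.9479  67.3175] y -25.236354619036156 dy/dx 0.0032923065082492865 z 35.769020897972425
scene [253 187  44  15 242] mean [109.7824 -56.8054   4.7703] plane [ 0.0111 -0.0006  3.5206] s [ 45.0806 154.2974] y [-91.6816 -30.8698]
scene [280 206  44  15 280] mean [109.1128  38.5356   4.9625] plane [ 0.0112 -0.0035  3.8706] s [ 42.045  153.2071] y [ 3.8664 64.2549]
scene [310 228  43  15 317] mean [108.8169 133.6011   5.1088] plane [ 0.0096 -0.0054  4.7828] s [ 39.9076 152.9847] y [101.7926 159.5142]
```

View pics/fin.png

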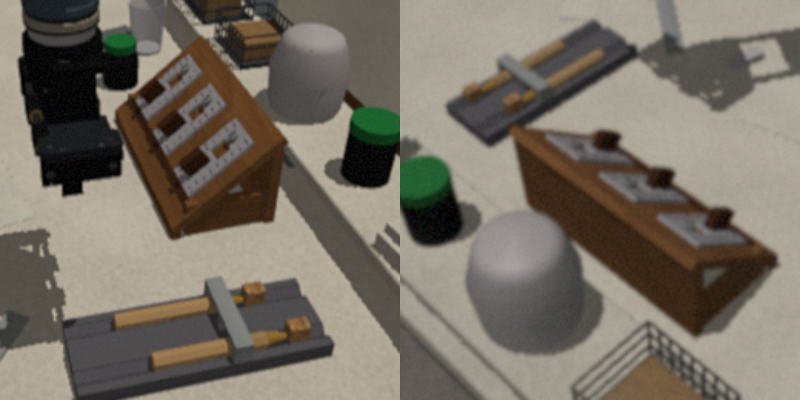

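```bash
python3 -c "
from rig import *
print(hand_in())"
```

```text
the job is handed in; nothing more can be done
None
```

I handed the job in at about 65 s: all three plates hang straight and slid fully down on their screws, and both pens lie under the bridge with their points touching the cork stops, which did not measurably move. The ink jar is still standing.

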